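# Load the contact grill: tap the waffles home, latch the lid, heat to full

### The arm

A 6-joint arm with a two-finger parallel gripper is mounted at the origin on a cart in front of the work surface, level with it; the furniture and walls round the work are solid. World frame = base frame: x ahead of the robot, y to its left, z up, the work surface at z = 0. Lengths are in m, angles in degrees, forces in N, time in s.
With the tool pointing down it reaches from about 0.3 to 0.85 m from the base axis. Payload 5.4 kg.
Tool frame: the origin (TCP) lies where the fingers leave the gripper's body, on its centre line; the fingertips stand 73 mm ahead of it and the grasp point (between the pads) lies 54 mm ahead of it; z points along the fingers, y is the line along which they close (so a half turn about z gives the same grasp; the last joint's range is limited). The gripper opens to 85 mm and grips with 20 to 120 N. Pads are 22 mm wide; open, the fingers measure 114 mm over their backs; the gripper's body (76 mm by 85 mm) begins 54 mm behind the grasp point. The pads swing forward as they close: fully open they stand 13 mm farther back than shut.
Start: joints at [-12.038, 9.076, 91.501, -0, 79.423, -12.038], TCP at [0.575, -0, 0.304] pointing down, gripper open.
Joint ranges: [-166.64, 166.64], [-54.1, 131.32], [10.49, 154.53], [-73.88, 253.88], [9.74, 151.15], [-171.62, 171.62]. Speed limits (degrees/s): [147.25, 147.25, 180, 180, 180, 180].

### API

Orientations are given as a 3x3 rotation matrix whose columns are the frame's x, y, z axes.
In Python, from cell import env, read_camera, ticket gives the robot as it stands.
- The arm moves only by the shell command python3 -m handwheel 'ROWS' [FORCE]. ROWS is JSON, a list that holds one entry, the list of rows, each a list of 7 numbers: the opening, from -1 (shut) to 1 (fully open), then the shift along the tool's x, y, z in mm, then the turn, a rotation vector about the tool's x, y, z in degrees. In form: [[[grip, x, y, z, ax, ay, az], ...]]. A call has 1 to 5 rows; each row shifts and turns the commanded pose from where the row before left it, along the tool's axes as they then stand; what a row does not reach is not made up. A row lasts 1/8 s, in which the tool goes at most 62.5 mm and 10.7 degrees, less where a joint would pass 70% of its speed; a pose out of reach is approached as far as the arm can. A call is refused whole if a number of a shift passes 62.5 or a number of a turn 10.7, either way. A call with a gripper value outside its range is refused whole. The fingers move at their own pace and stop on an object; FORCE is the grip in N (left out, the last holds). Time passes only in rows, so rows that do not move let the fingers close. It gives the time, the measured TCP pose, the force, the opening and the grip force at its end, in the units of the state.
- env.read_state(): the state, without advancing time (a new reading comes with each control period).
- read_camera(name): name is "scene" or "side" or "wrist"; returns a dict with "pixels" (420x560x3 uint8, red, green, blue), "camera_matrix" (3x3 intrinsics, pixels), "pose" (4x4, takes a point from camera to world coordinates); the wrist camera has in their place "T_tool_cam" (4x4, takes a point from camera to tool coordinates, whose origin is the TCP and whose axes are the flange's). Camera axes: x right, y down, z forward; pixel columns grow to the right and rows downward; lengths in m; the calibration is good to about 2 mm. A picture is of the moment at which its call begins: read the wrist's pose just before it. There is no depth.
- ticket.finish_job(): hands the job in; it is judged then, once.
The state is a dict: "time_s": time; "qpos": joint angles; "dq": joint speeds; "tau": joint torques, N m; "ee_pos": TCP position; "orientation": TCP orientation; "force": force on the tool from outside, world axes, zero at the start; "torque": the same for the moment, N m; "width": opening from 0.0 (shut) to 1.0 (fully open); "gripper_force": force on a finger pad.
Only numpy, scipy, OpenCV 4.12 (cv2) and the standard library are available. Lean on these libraries where they do the work, as an engineer would, in place of code of your own. Each camera call takes 0.05 s, during which the arm holds its last target. There are 200 camera calls.

### The job

Load the waffles into the contact grill: lay each one from the glass board lengthwise on the front ledge before a lane of its own, then tap it along the lane with the held spatula, gently and never with the fingers, until its end meets the stop at the back, out of sight under the raised lid. When all are home, swing the lid down and press its front edge until the catch clicks and holds it shut, and only then turn the heat knob clockwise to its end stop. The spatula must end lying on the emptied glass board.

Things in the scene. Friction and masses are not known exactly. Their poses are not given: they have to be found in the camera images.
- grill: contact grill, aluminium, black cast plate, fixed, 230 deep (x) x 360 wide (y) mm; origin on the worktop, x to its back (hinge side), y to its left, z up. Plate surface z = 62 mm, from x = -105 (front edge of the ledge) to the stop at x = +95. Lane middles at y = +124, +38, -48 mm. A waffle is home when its end touches the stop (centre at x = +40); if 7 mm or more short it blocks the lid
- lane_left (a point): spot for laying a waffle on the flat front ledge before the left lane, on the plate surface 50 mm behind the front edge; x points along the lane to the back, z up. Clear of the raised lid; from here a waffle's centre has 95 mm to go. The lane itself begins 35 mm further back: 62 mm wide between round-nosed ribs 7 mm high
- lane_mid (a point): spot for laying a waffle on the flat front ledge before the middle lane, on the plate surface 50 mm behind the front edge; x points along the lane to the back, z up. Clear of the raised lid; from here a waffle's centre has 95 mm to go. The lane itself begins 35 mm further back: 62 mm wide between round-nosed ribs 7 mm high
- lane_right (a point): spot for laying a waffle on the flat front ledge before the right lane, on the plate surface 50 mm behind the front edge; x points along the lane to the back, z up. Clear of the raised lid; from here a waffle's centre has 95 mm to go. The lane itself begins 35 mm further back: 62 mm wide between round-nosed ribs 7 mm high
- stop (a point): foot of the hidden stop, in line with the middle lane, on the plate: a lip 16 mm high across all lanes at the back of the plate, its face towards the lanes at this point; out of sight below the lid
- grill_lid (a joint): angle of the lid, rad: 0 shut, 0.86 fully open. A spring (3 N at the handle) lifts it open unless the roller catch at its right front corner has snapped. From 0.11 on the catch resists: about 14 N on the handle takes it past, and it clicks at 0 (the lid can be pressed to -0.012); latched it stays within 0.01 of 0. Shut, it covers grill x = -36 to +120 mm, its top 118 mm above the worktop
- lid_hinge (a point): point on the lid's hinge line at the back of the grill, midway along the lid, 94 mm above the worktop; y along the hinge. Seen from the side the lid swings about this point, front edge up
- lid_handle (a point): centre of the lid's handle, a black bar 126 mm long along y and 16 mm thick, standing 26 mm off the lid's front edge, 172 mm from the hinge line and 12 mm above it when shut; the lid's front rim is 146 mm from the hinge, 270 mm wide
- heat_knob (a joint): angle of the heat knob, rad, growing clockwise seen from above; end stops at 0 and 2.4 (full heat). Friction 0.03 N m, stays where it is left
- heat_knob_grip (a point): point on the heat knob's upright axis at gripping height, on the black control housing at the grill's right front (housing top 66 mm above the worktop, 37 mm below this point). Grip bar 42 mm long along this point's x, 14 mm thick, 32 mm high, its top 7 mm above this point
- waffle_1: frozen-hard rectangular waffle, golden brown with square pockets, 110 (x) x 50 (y) x 24 (z) mm, 70 g; origin at the centre of its underside; starts on the glass board. One of the three may be absent
- waffle_2: frozen-hard rectangular waffle, golden brown with square pockets, 110 (x) x 50 (y) x 24 (z) mm, 70 g; origin at the centre of its underside; starts on the glass board. One of the three may be absent
- waffle_3: frozen-hard rectangular waffle, golden brown with square pockets, 110 (x) x 50 (y) x 24 (z) mm, 70 g; origin at the centre of its underside; starts on the glass board. One of the three may be absent
- spatula: silicone spatula with orange handle, 280 mm long along its y, 85 g; origin at the middle of its underside. The flat white blade runs from y = -140 (its end a little slanted) to -44 mm, 58 mm wide and 10 mm high; the handle from y = -42 to +140 mm, 20 mm wide and 16 mm high, balance point near y = 0
- glass_board: toughened glass board, fixed, 171 (x) x 301 (y) x 10 mm; origin at the centre of its underside, top at z = 10 mm
Mind the look-alikes: they are no part of the job. What is shaped like the waffle_2 but black or turquoise is not meant.

How it is judged (in metres and radians):
On the way, in this order (a step that is already met when the one before it is completed fails the run):
1. every waffle lies in a lane of its own, pushed home against the stop, with the lid still open (x of each of waffle_1, waffle_2, waffle_3 in the frame of grill above 0.034 m and z of waffle_1 in the frame of grill between 0.055 and 0.072 m and y of waffle_1 in the frame of grill between -0.085 and 0.161 m and angle between the x axis of each of waffle_1, waffle_2, waffle_3 and the x axis of grill, either way round below 0.2 rad and z of waffle_2 in the frame of grill between 0.055 and 0.072 m and y of waffle_2 in the frame of grill between -0.085 and 0.161 m and z of waffle_3 in the frame of grill between 0.055 and 0.072 m and y of waffle_3 in the frame of grill between -0.085 and 0.161 m and value of joint grill_lid above 0.5 rad), for 0.2 s.
2. the lid is shut and the catch holds it (value of joint grill_lid below 0.025 rad and contact force between each of the arm, the fingers and grill below 0.1 N), for 0.5 s.
3. the heat knob is at its end stop (value of joint heat_knob above 2.32 rad), for 0.2 s.
At the end, for the whole second after the job is handed in: Each waffle flat in a lane, its end within 6 mm of the stop, within 0.2 rad of the lane's direction; lid latched (below 0.025 rad); heat knob above 2.32 rad; spatula at rest flat on the glass board, its middle at least 10 mm inside the edges (x of each of waffle_1, waffle_2, waffle_3 in the frame of grill above 0.034 m and z of waffle_1 in the frame of grill between 0.055 and 0.072 m and y of waffle_1 in the frame of grill between -0.085 and 0.161 m and angle between the x axis of each of waffle_1, waffle_2, waffle_3 and the x axis of grill, either way round below 0.2 rad and z of waffle_2 in the frame of grill between 0.055 and 0.072 m and y of waffle_2 in the frame of grill between -0.085 and 0.161 m and z of waffle_3 in the frame of grill between 0.055 and 0.072 m and y of waffle_3 in the frame of grill between -0.085 and 0.161 m and value of joint grill_lid below 0.025 rad and value of joint heat_knob above 2.32 rad and x of spatula in the frame of glass_board between -0.075 and 0.075 m and y of spatula in the frame of glass_board between -0.13 and 0.13 m and z of spatula in the frame of glass_board between 0.004 and 0.022 m and linear speed of spatula below 0.02 m/s); the robot touches nothing.
It fails at once if the fingers touch a waffle that is already under the lid (centre past grill x = 0) ((contact force between the fingers and waffle_1 above 0.5 N and x of waffle_1 in the frame of grill between 0 and 0.1 m and y of waffle_1 in the frame of grill between -0.09 and 0.17 m and z of waffle_1 in the frame of grill below 0.08 m) or (contact force between the fingers and waffle_2 above 0.5 N and x of waffle_2 in the frame of grill between 0 and 0.1 m and y of waffle_2 in the frame of grill between -0.09 and 0.17 m and z of waffle_2 in the frame of grill below 0.08 m) or (contact force between the fingers and waffle_3 above 0.5 N and x of waffle_3 in the frame of grill between 0 and 0.1 m and y of waffle_3 in the frame of grill between -0.09 and 0.17 m and z of waffle_3 in the frame of grill below 0.08 m)).
It fails at once if a waffle in its lane is rammed with more than 25 N of the spatula ((contact force between spatula and waffle_1 above 25 N and x of waffle_1 in the frame of grill between -0.03 and 0.1 m and z of waffle_1 in the frame of grill below 0.072 m) or (contact force between spatula and waffle_2 above 25 N and x of waffle_2 in the frame of grill between -0.03 and 0.1 m and z of waffle_2 in the frame of grill below 0.072 m) or (contact force between spatula and waffle_3 above 25 N and x of waffle_3 in the frame of grill between -0.03 and 0.1 m and z of waffle_3 in the frame of grill below 0.072 m)).
Of waffle_1, waffle_2, waffle_3 only 2 to 3 are there at a start; the rules pass over those that are not, and their reading is None.
At some moment in a run one of spatula may be knocked a few centimetres aside while the robot is not near it.
Once in a run the grip may slacken for a moment while it holds something.
It also fails if it takes over 210 s, if anything falls off the work surface, if the arm or the gripper's body presses on something with over 40 N, if the wrist force passes 120 N, or if a joint passes its speed limit or range.

## Working session

There is one attempt and no reset: what is moved stays moved. The work goes in short steps, Python scripts to look and compute and a shell command to move; the robot and the scene stay as the last step left them, time stands still between calls to the robot, and variables do not carry over. Pictures are saved under pics/ and viewed, at most 14 in all, crops included, and the job is handed in when it is done.

```bash
ls; mkdir -p pics; python3 - <<'E'
from cell import env, read_camera
import cv2, numpy as np
s=env.read_state(); print(s)
for n in ["scene","side","wrist"]:
    c=read_camera(n); cv2.imwrite(f"pics/{n}0.png",c["pixels"][:,:,::-1])
    print(n,c["camera_matrix"],c.get("pose",c.get("T_tool_cam")))
E
```

```text
pics
{'time_s': 0.0, 'qpos': array([-1.20372158e+01,  9.11410729e+00,  9.15742625e+01,  3.68845287e-04,
        7.94221373e+01, -1.20393849e+01]), 'dq': array([-5.05586578e-02,  1.14494369e-01, -8.46822110e-02, -1.84978506e-02,
       -6.52924530e-02, -6.29224039e-05]), 'tau': array([ 1.96016467e-04, -3.96006632e+01, -3.31426942e+01, -2.07608541e-04,
        8.36965773e-03, -3.09808388e-05]), 'ee_pos': array([5.74525640e-01, 8.78104189e-05, 3.02884215e-01]), 'orientation': array([[-3.62853067e-05,  9.99998223e-01, -1.88498413e-03],
       [ 9.99999916e-01,  3.70552272e-05,  4.08416045e-04],
       [ 4.08485168e-04, -1.88496915e-03, -9.99998140e-01]]), 'force': array([ 0.25411039,  1.84447049, -0.38973977]), 'torque': array([-0.00629799, -0.01505661, -0.03028958]), 'gripper_force': 0.0, 'width': 0.9969807781993588}
scene [[466.44223019   0.         284.22586892]
 [  0.         466.44223019 217.31704332]
 [  0.           0.           1.        ]] [[ 4.71841846e-01 -3.32493030e-01  8.16586589e-01 -4.80938030e-01]
 [-8.81682773e-01 -1.78852749e-01  4.36631631e-01 -5.53582887e-01]
 [ 8.71
[... 166 characters left out ...]
7155435]
 [  0.         502.58106692 208.93550074]
 [  0.           0.           1.        ]] [[-0.91383387 -0.23158378  0.3335815   0.08000694]
 [-0.4060479   0.53266796 -0.74255636  1.11397713]
 [-0.00572417 -0.81402322 -0.58080413  0.92489203]
 [ 0.          0.          0.          1.        ]]
wrist [[339.22506926   0.         277.26476181]
 [  0.         339.22506926 207.47745709]
 [  0.           0.           1.        ]] [[-8.23676434e-04 -9.57560023e-01 -2.88232761e-01  7.36596181e-02]
 [ 9.99999424e-01 -5.90288414e-04 -8.96634274e-04 -1.52085753e-04]
 [ 6.88440676e-04 -2.88233333e-01  9.57559957e-01 -7.04095102e-02]
 [ 0.00000000e+00  0.00000000e+00  0.00000000e+00  1.00000000e+00]]
```

View pics/scene0.png

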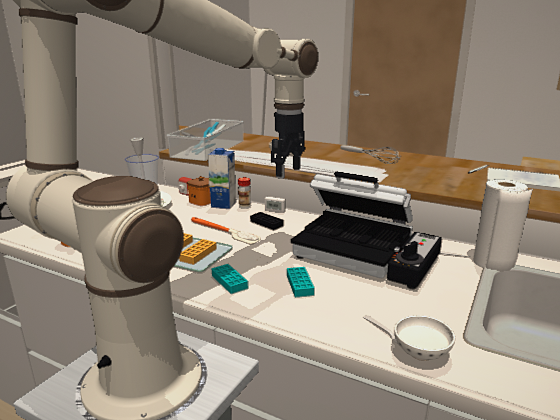

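View pics/side0.png

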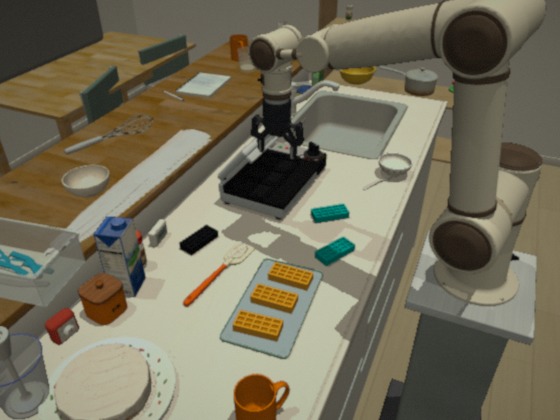

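View pics/wrist0.png

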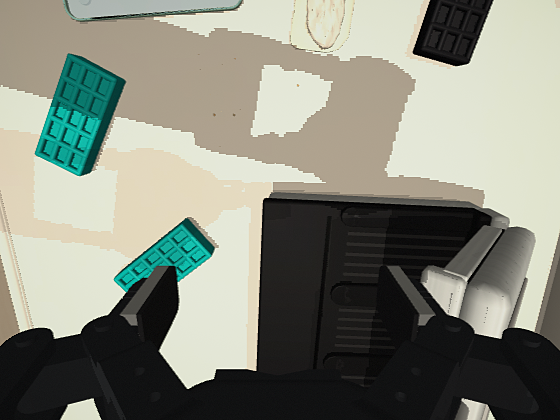

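```bash
cat > h.py <<'E'
from cell import env, read_camera
import cv2, numpy as np
def look(name,save=None):
    s=env.read_state(); c=read_camera(name)
    if name=="wrist":
        T=np.eye(4);T[:3,:3]=s["orientation"];T[:3,3]=s["ee_pos"];P=T@c["T_tool_cam"]
    else: P=c["pose"]
    if save: cv2.imwrite(f"pics/{save}.png",c["pixels"][:,:,::-1]); np.savez(f"pics/{save}.npz",K=c["camera_matrix"],P=P,img=c["pixels"])
    return c["pixels"],c["camera_matrix"],P
def load(n):
    d=np.load(f"pics/{n}.npz"); return d["img"],d["K"],d["P"]
def ray(uv,K,P):
    d=P[:3,:3]@np.linalg.inv(K)@np.array([uv[0],uv[1],1.]); return P[:3,3],d/np.linalg.norm(d)
def plane(uv,K,P,z):
    o,d=ray(uv,K,P); return o+d*(z-o[2])/d[2]
def tri(obs): # list of (uv,K,P)
    A=0;b=0
    for uv,K,P in obs:
        o,d=ray(uv,K,P); M=np.eye(3)-np.outer(d,d); A=A+M; b=b+M@o
    x=np.linalg.solve(A,b)
    return x,[np.linalg.norm((np.eye(3)-np.outer(d,d))@(x-o)) for o,d in [ray(*q) for q in obs]]
def proj(X,K,P):
    q=np.linalg.inv(P)@np.append(X,1); p=K@q[:3]; return p[:2]/p[2]
E
python3 - <<'E'
from h import *
_,K,P=look("side","side1")
np.set_printoptions(precision=3,suppress=True)
for n,uv,z in [("w",(291,276),.034),("w",(274,298),.034),("w",(258,325),.034),("spat end",(188,300),.01),("blade end",(248,245),.01),("blk",(199,239),.02),("t",(330,213),.02),("t",(335,250),.02),("b",(262,261),.01),("b",(322,268),.01),("b",(225,342),.01),("b",(288,350),.01),
 ("grill fl",(224,207),0.0),("grill fr",(275,214),0.0),("grill back?",(322,165),.06)]: print(n,plane(uv,K,P,z))
_,K,P=look("scene","sc1")
for n,uv,z in [("fl low",(292,249),0),("housing fl low",(388,280),0),("knob",(408,248),.1)]: print(n,plane(uv,K,P,z))
E
```

```text
w [0.433 0.23  0.034]
w [0.442 0.319 0.034]
w [0.44  0.412 0.034]
spat end [0.646 0.39  0.01 ]
blade end [0.604 0.137 0.01 ]
blk [0.739 0.179 0.02 ]
t [ 0.436 -0.091  0.02 ]
t [0.367 0.07  0.02 ]
b [0.538 0.183 0.01 ]
b [0.378 0.144 0.01 ]
b [0.498 0.469 0.01 ]
b [0.357 0.432 0.01 ]
grill fl [ 0.765 -0.013  0.   ]
grill fr [ 0.6   -0.044  0.   ]
grill back? [ 0.535 -0.288  0.06 ]
fl low [0.616 0.007 0.   ]
housing fl low [ 0.572 -0.294  0.   ]
knob [ 0.574 -0.335  0.1  ]
```

```bash
python3 -m handwheel '[[[1,-50,-10,-25,0,0,0],[1,-50,-10,-25,0,0,0],[1,-50,-10,-25,0,0,0],[1,-50,-10,-25,0,0,0],[1,0,0,0,0,0,0]]]' && python3 -c "
from h import *
look('wrist','wg')" && python3 -m handwheel '[[[1,60,-10,0,0,0,0],[1,60,-10,0,0,0,0],[1,60,-10,0,0,0,0],[1,60,-10,0,0,0,0],[1,60,0,0,0,0,0]]]' && python3 -m handwheel '[[[1,60,0,0,0,0,0],[1,60,0,0,0,0,0],[1,60,0,0,0,0,0],[1,20,0,0,0,0,0],[1,0,0,0,0,0,0]]]' && python3 -c "
from h import *
look('wrist','wb')"
```

```text
time_s: 0.88
ee_pos: [0.5347, -0.2034, 0.4062]
orientation: [[0.005, 1.0, 0.003], [1.0, -0.005, -0.003], [-0.003, 0.003, -1.0]]
force: [0.3, 0.1, 0.0]
width: 1.002
gripper_force: 0.0
time_s: 1.55
ee_pos: [0.4935, 0.1032, 0.4031]
orientation: [[-0.002, 1.0, -0.001], [1.0, 0.002, 0.0], [0.0, -0.001, -1.0]]
force: [-0.0, -0.4, 0.4]
width: 1.0
gripper_force: 0.0
time_s: 2.17
ee_pos: [0.4941, 0.3013, 0.4029]
orientation: [[-0.003, 1.0, -0.002], [1.0, 0.003, -0.001], [-0.001, -0.002, -1.0]]
force: [0.1, 0.5, 0.2]
width: 0.999
gripper_force: 0.0
```

View pics/wg.png

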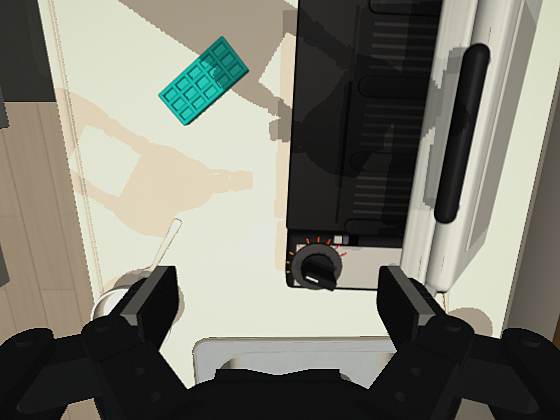

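View pics/wb.png

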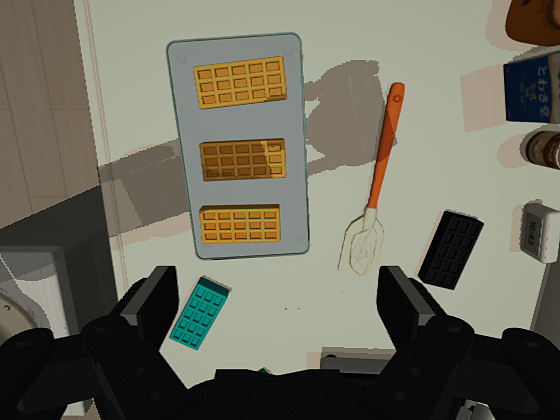

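```bash
python3 - <<'E'
from h import *
np.set_printoptions(precision=4,suppress=True)
a=cv2.imread("pics/wg.png")[0:300,270:500]; b=cv2.imread("pics/wrist0.png")[180:400,250:500]
g=lambda x:(255*(x/255.)**0.45).astype(np.uint8)
a=cv2.resize(g(a),None,fx=1.7,fy=1.7,interpolation=2); b=cv2.resize(g(b),None,fx=1.6,fy=1.6,interpolation=2)
m=np.zeros((510,a.shape[1]+b.shape[1],3),np.uint8); m[:,:a.shape[1]]=a; m[:b.shape[0],a.shape[1]:]=b
cv2.imwrite("pics/mont.png",m); print(m.shape,a.shape)
img,K,P=load("wb"); si,sK,sP=load("side1")
def segs(img,roi):
    hsv=cv2.cvtColor(img,cv2.COLOR_RGB2HSV)
    m=cv2.inRange(hsv,(10,120,60),(28,255,255)); z=np.zeros_like(m); x0,y0,x1,y1=roi; z[y0:y1,x0:x1]=m[y0:y1,x0:x1]
    z=cv2.morphologyEx(z,cv2.MORPH_CLOSE,np.ones((7,7)))
    cs,_=cv2.findContours(z,0,2); return [cv2.minAreaRect(c) for c in sorted(cs,key=cv2.contourArea)[::-1][:3]]
A=sorted(segs(img,(165,30,310,260)),key=lambda r:r[0][1]); B=sorted(segs(si,(215,250,330,350)),key=lambda r:-r[0][1])
for r,q in zip(A,B):
    X,e=tri([(r[0],K,P),(q[0],sK,sP)])
    c=np.array([plane(p,K,P,.034) for p in cv2.boxPoints(r)])
    e1,e2=c[1]-c[0],c[2]-c[1]
    L=e1 if np.linalg.norm(e1)>np.linalg.norm(e2) else e2
    print(r,q[0],"tri",X,e[0],"ctr",c.mean(0),"len",np.linalg.norm(e1),np.linalg.norm(e2),"ang",np.degrees(np.arctan2(L[1],L[0])))
for uv,n in [((398,84),"hend"),((373,208),"hstart"),((360,273),"blade end"),((385,165),"hmid"),((393,110),"h2"),((376,195),"h3")]: print(n,plane(uv,K,P,.012))
for uv in [(172,40),(299,35),(308,250),(196,258)]: print("board",plane(uv,K,P,.01))
img,K,P=load("wg")
for uv in [(476,48),(447,218)]: print("handle",plane(uv,K,P,.232))
for uv in [(360,85),(350,160),(345,225)]: print("rib",plane(uv,K,P,.069))
for uv in [(299,20),(288,228)]: print("front",plane(uv,K,P,.062))
print("knob",plane((318,262),K,P,.11))
E
```

```text
(510, 791, 3) (510, 391, 3)
((239.81358337402344, 82.46199035644531), (43.46970748901367, 90.18836212158203), 83.0887680053711) (257.43646240234375, 324.7647399902344) tri [0.4463 0.4022 0.0223] 0.0004978214197772315 ctr [0.4469 0.4008 0.034 ] len 0.10825002896178736 0.049405297269285976 ang 6.479102910790396
((242.51747131347656, 159.34912109375), (39.20103073120117, 84.19483184814453), 87.1375961303711) (281.2735900878906, 286.79241943359375) tri [0.4405 0.3044 0.056 ] 0.011404128881882322 ctr [0.4477 0.307  0.034 ] len 0.10761497167987114 0.050772286609204915 ang 2.9589204172507726
((239.224365234375, 223.3212432861328), (37.773685455322266, 80.02456665039062), 88.75463104248047) (219.2500457763672, 269.7500305175781) tri [0.5041 0.3307 0.1687] 0.07451826692652283 ctr [0.4408 0.219  0.034 ] len 0.10808924236262736 0.054834468468401086 ang 1.467086672547016
hend [0.647  0.4011 0.012 ]
hstart [0.6289 0.2354 0.012 ]
blade end [0.6179 0.1329 0.012 ]
hmid [0.6402 0.2968 0.012 ]
h2 [0.6438 0.3691 0.012 ]
h3 [0.6315 0.2544 0.012 ]
board [0.3617 0.452  0.01  ]
board [0.5194 0.458  0.01  ]
board [0.5387 0.1694 0.01  ]
board [0.3717 0.1559 0.01  ]
handle [ 0.6667 -0.0948  0.232 ]
handle [ 0.6641 -0.2131  0.232 ]
rib [ 0.6296 -0.1092  0.069 ]
rib [ 0.6231 -0.1943  0.069 ]
rib [ 0.6214 -0.2774  0.069 ]
front [ 0.5601 -0.0416  0.062 ]
front [ 0.5489 -0.2836  0.062 ]
knob [ 0.5831 -0.309   0.11  ]
```

View pics/mont.png

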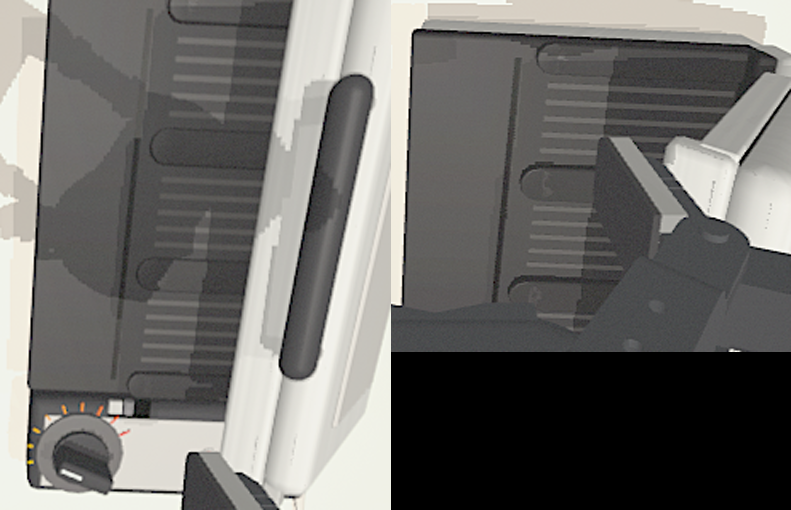

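```bash
python3 - <<'E'
from h import *
from scipy.optimize import least_squares
np.set_printoptions(precision=4,suppress=True)
_,K,P=load("wg")
T=np.eye(4);T[:3,3]=[5.74525640e-01,8.78104189e-05,3.02884215e-01]
T[:3,:3]=[[-3.62853067e-05,9.99998223e-01,-1.88498413e-03],[9.99999916e-01,3.70552272e-05,4.08416045e-04],[4.08485168e-04,-1.88496915e-03,-9.99998140e-01]]
P0=T@read_camera("wrist")["T_tool_cam"]; np.save("P0.npy",P0)
n1={167:(368.8,7),81:(358.8,86),-5:(350.6,162),-91:(345.3,227)}
n0={167:(341.3,215.6),81:(330.6,294.4),-5:(323.1,365.6)}
f1=[(298.8,0),(287.6,228)]; f0=[(263.75,198.8),(257.5,370.6)]
h1=np.array([(476,46),(445.3,220.6)]).mean(0)
for y in n0: print(tri([(n1[y],K,P),(n0[y],K,P0)]))
def W(p,x,y,z):
    c,s=np.cos(p[2]),np.sin(p[2]); return np.array([p[0]+c*x-s*y,p[1]+s*x+c*y,z])
def inv(p,X): 
    c,s=np.cos(p[2]),np.sin(p[2]); d=X[:2]-p[:2]; return np.array([c*d[0]+s*d[1],-s*d[0]+c*d[1]])
def res(p):
    r=[]
    for n,PP in((n1,P),(n0,P0)):
        for y,uv in n.items(): r+=list((proj(W(p,p[3],y/1000,p[4]),K,PP)-uv))
    for f,PP in((f1,P),(f0,P0)):
        for uv in f: r.append((inv(p,plane(uv,K,PP,p[4]-.007))[0]+.105)*800)
    r+=list(proj(W(p,.007,.038,.232),K,P)-h1)
    return np.array(r)
s=least_squares(res,[.65,-.18,0,-.02,.069]); print(s.x,np.degrees(s.x[2]),res(s.x))
for l in(124,38,-48): print(W(s.x,-.055,l/1000,.062))
E
```

```text
(array([ 0.636 , -0.0288,  0.0597]), [np.float64(0.00011864848582050376), np.float64(0.00011864848582060055)])
(array([ 0.6281, -0.1102,  0.0684]), [np.float64(0.0003098720905492276), np.float64(0.0003098720905490635)])
(array([ 0.6234, -0.1965,  0.0703]), [np.float64(0.0002226353920165136), np.float64(0.00022263539201654984)])
[ 0.6572 -0.1926 -0.0435 -0.0318  0.0676] -2.4907908618971057 [-0.9333 -6.6802  0.3292  0.0932  0.8561 -0.5826 -0.6358  1.0922 -1.5754
 -1.8039  1.0506 -0.2883  1.5554 -1.9043  0.125   0.2448  0.5731 -0.046
  0.2374  7.2247]
[ 0.6077 -0.0664  0.062 ]
[ 0.6039 -0.1523  0.062 ]
[ 0.6002 -0.2382  0.062 ]
```

```bash
python3 -m handwheel '[[[0.6,-41,-32,0,0,0,0],[0.6,-41,-32,0,0,0,0],[0.6,0,0,20,0,0,-10.2],[0.6,0,0,20,0,0,-10.2],[0.6,0,0,20,0,0,-10.2]]]' && python3 -m handwheel '[[[0.6,0,0,20,0,0,-10.2],[0.6,0,0,20,0,0,-10.2],[0.6,0,0,20,0,0,-10.2],[0.6,0,0,20,0,0,-10.2],[0.6,0,0,20,0,0,-10.2]]]' && python3 -m handwheel '[[[0.6,0,0,20,0,0,-9.9],[0.6,0,0,0,0,0,0],[0.6,0,0,0,0,0,0]]]' && python3 -c "
from h import *
look('wrist','wc')"
```

```text
time_s: 2.9
ee_pos: [0.431, 0.2163, 0.3435]
orientation: [[-0.512, 0.859, 0.001], [0.859, 0.512, -0.0], [-0.001, 0.0, -1.0]]
force: [0.5, -0.4, 0.2]
width: 0.801
gripper_force: 0.0
time_s: 3.52
ee_pos: [0.4311, 0.2164, 0.2434]
orientation: [[-0.99, 0.143, 0.0], [0.143, 0.99, -0.0], [-0.0, -0.0, -1.0]]
force: [-0.2, -0.3, -0.6]
width: 0.8
gripper_force: 0.0
time_s: 3.9
ee_pos: [0.4315, 0.2174, 0.2248]
orientation: [[-1.0, -0.022, 0.001], [-0.022, 1.0, 0.0], [-0.001, 0.0, -1.0]]
force: [-0.3, -0.2, 0.4]
width: 0.799
gripper_force: 0.0
```

View pics/wc.png

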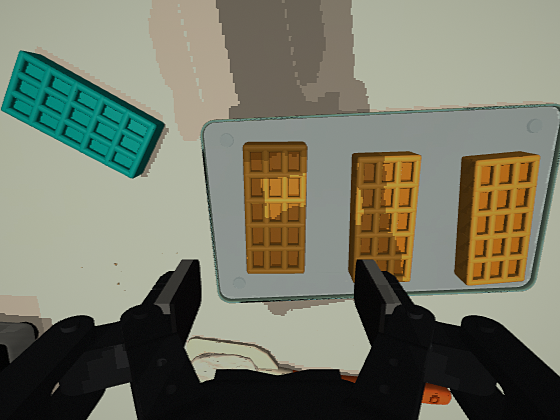

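```bash
python3 - <<'E'
from h import *
np.set_printoptions(precision=4,suppress=True)
def go(n,roi):
    img,K,P=load(n); hsv=cv2.cvtColor(img,cv2.COLOR_RGB2HSV)
    m=cv2.inRange(hsv,(10,110,50),(28,255,255)); z=np.zeros_like(m); x0,y0,x1,y1=roi; z[y0:y1,x0:x1]=m[y0:y1,x0:x1]
    z=cv2.morphologyEx(z,cv2.MORPH_CLOSE,np.ones((7,7))); cs,_=cv2.findContours(z,0,2)
    R=[cv2.minAreaRect(c) for c in sorted(cs,key=cv2.contourArea)[::-1][:3]]
    o=[]
    for r in R:
        c=np.array([plane(p,K,P,.034) for p in cv2.boxPoints(r)]); e1,e2=c[1]-c[0],c[2]-c[1]
        L=e1 if np.linalg.norm(e1)>np.linalg.norm(e2) else e2
        if L[0]<0:L=-L
        o.append((c.mean(0)[1],r,c.mean(0),np.degrees(np.arctan2(L[1],L[0])),sorted([np.linalg.norm(e1),np.linalg.norm(e2)]),K,P))
    return sorted(o,key=lambda t:-t[0])
a=go("wb",(165,30,310,260)); b=go("wc",(215,110,560,290))
for p,q in zip(a,b): print(p[2],p[3],p[4],"|",q[2],q[3],q[4],"| tri",tri([(p[1][0],p[5],p[6]),(q[1][0],q[5],q[6])]))
E
```

```text
[0.4469 0.4008 0.034 ] 6.293613735864969 [np.float64(0.04946991813408657), np.float64(0.10839189437547497)] | [0.4451 0.3963 0.034 ] 6.460779673502644 [np.float64(0.06030579908198347), np.float64(0.11665642110483371)] | tri (array([0.4454, 0.4023, 0.0237]), [np.float64(0.0007128580578443797), np.float64(0.000712858057844302)])
[0.4477 0.307  0.034 ] 2.9589066568589644 [np.float64(0.05083903544265066), np.float64(0.10767850309901798)] | [0.4454 0.3048 0.034 ] 2.863413731089081 [np.float64(0.0532756435068127), np.float64(0.11255576301036983)] | tri (array([0.446 , 0.3068, 0.0249]), [np.float64(0.0012181236306470305), np.float64(0.0012181236306469526)])
[0.4408 0.219  0.034 ] 1.467098506309384 [np.float64(0.054834432735179), np.float64(0.1081185357267152)] | [0.4399 0.2155 0.034 ] 2.6175471978068807 [np.float64(0.047870751712434774), np.float64(0.11042779411027033)] | tri (array([0.4397, 0.2156, 0.0234]), [np.float64(0.00020123139572732728), np.float64(0.0002012313957272816)])
```

```bash
python3 -m handwheel '[[[0.6,4,0,50,0,0,0],[0.6,0,0,50,0,0,0],[0.6,0,0,39,0,0,0],[0.6,0,0,0,0,0,0],[-0.2,0,0,0,0,0,0]]]' 40 && python3 -m handwheel '[[[-1,0,0,0,0,0,0],[-1,0,0,0,0,0,0],[-1,0,0,0,0,0,0],[-1,0,0,0,0,0,0]]]' 40
```

```text
time_s: 4.58
ee_pos: [0.4286, 0.2181, 0.087]
orientation: [[-1.0, -0.026, 0.003], [-0.026, 1.0, 0.001], [-0.003, 0.0, -1.0]]
force: [1.1, -1.5, 0.6]
width: 0.603
gripper_force: 0.5
time_s: 5.08
ee_pos: [0.4289, 0.2183, 0.0873]
orientation: [[-1.0, -0.026, 0.005], [-0.026, 1.0, 0.001], [-0.005, 0.001, -1.0]]
force: [-1.0, -0.1, 7.3]
width: 0.575
gripper_force: 44.2
```

```bash
python3 -m handwheel '[[[-1,0,0,-60,0,0,0],[-1,0,0,-60,0,0,0],[-1,-18,-57,0,0,0,0],[-1,-18,-57,0,0,0,0],[-1,-18,-57,0,0,0,0]]]' && python3 -m handwheel '[[[-1,-18,-57,0,0,0,0],[-1,-18,-57,0,0,0,0],[-1,-18,-57,0,0,0,0],[-1,-18,-57,0,0,0,0],[-1,-18,-57,0,0,0,0]]]' && python3 -m handwheel '[[[-1,0,0,0,0,0,4],[-1,0,0,0,0,0,0],[-1,0,0,0,0,0,0]]]'
```

```text
time_s: 5.7
ee_pos: [0.4861, 0.0468, 0.2063]
orientation: [[-1.0, -0.027, 0.003], [-0.027, 1.0, -0.0], [-0.003, -0.0, -1.0]]
force: [0.7, 0.5, -1.3]
width: 0.573
gripper_force: 43.2
time_s: 6.32
ee_pos: [0.5834, -0.2362, 0.206]
orientation: [[-1.0, -0.026, 0.001], [-0.026, 1.0, -0.001], [-0.001, -0.001, -1.0]]
force: [0.2, -0.1, -0.4]
width: 0.574
gripper_force: 43.2
time_s: 6.7
ee_pos: [0.5828, -0.2335, 0.2053]
orientation: [[-0.999, 0.042, 0.0], [0.042, 0.999, -0.0], [-0.0, -0.0, -1.0]]
force: [-0.0, -0.7, -0.9]
width: 0.576
gripper_force: 43.2
```

```bash
python3 -m handwheel '[[[-1,-6,-4,30,0,0,0],[-1,0,0,0,0,0,0],[-1,0,0,0,0,0,0]]]' && python3 -c "
from h import *
look('wrist','wd')"
```

```text
time_s: 7.08
ee_pos: [0.5888, -0.238, 0.1757]
orientation: [[-0.999, 0.043, 0.0], [0.043, 0.999, -0.0], [-0.0, -0.0, -1.0]]
force: [-0.1, 0.0, -0.3]
width: 0.576
gripper_force: 43.1
```

View pics/wd.png

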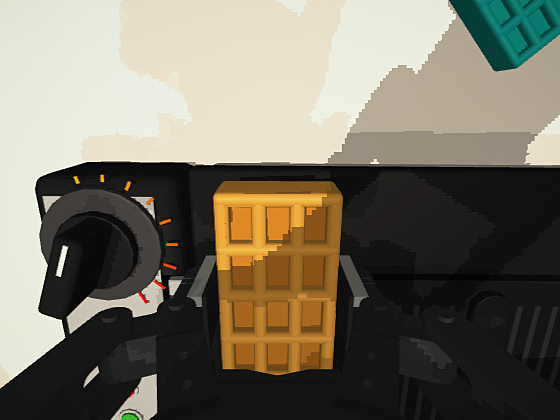

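```bash
python3 - <<'E'
from h import *
np.set_printoptions(precision=4,suppress=True)
_,K,P=load("wd"); _,_,P1=load("wg")
print(tri([((103,244),K,P),((317,266),K,P1)]), "right disc edge",plane((164,240),K,P,.075),"left",plane((40,240),K,P,.075),"ctr",plane((103,244),K,P,.075),plane((317,266),K,P1,.075))
print("bar end",plane((62,310),K,P,.11),"pt",plane((63,262),K,P,.11),"front edge",plane((300,165),K,P,.062),plane((500,165),K,P,.062))
E
```

```text
(array([ 0.5879, -0.3383,  0.0637]), [np.float64(0.0006391064569557963), np.float64(0.0006391064569558226)]) right disc edge [ 0.5825 -0.299   0.075 ] left [ 0.5796 -0.3663  0.075 ] ctr [ 0.5834 -0.3325  0.075 ] [ 0.5865 -0.3319  0.075 ]
bar end [ 0.6012 -0.3377  0.11  ] pt [ 0.5772 -0.3317  0.11  ] front edge [ 0.547  -0.2236  0.062 ] [ 0.5517 -0.1145  0.062 ]
```

```bash
python3 -m handwheel '[[[-1,0,0,18,0,0,0],[-1,0,0,16,0,0,0],[-1,0,0,2,0,0,0],[-1,0,0,0,0,0,0],[0.36,0,0,0,0,0,0]]]' && python3 -m handwheel '[[[0.36,0,0,0,0,0,0],[0.36,0,0,-15,0,0,0],[0.36,0,0,-55,0,0,0],[0.36,0,0,-55,0,0,0],[0.36,0,0,0,0,0,0]]]' && python3 -c "
from h import *
look('wrist','we')"
```

```text
time_s: 7.75
ee_pos: [0.5885, -0.2383, 0.1382]
orientation: [[-0.999, 0.044, -0.001], [0.044, 0.999, 0.0], [0.001, 0.0, -1.0]]
force: [0.2, 1.1, -0.0]
width: 0.679
gripper_force: 0.0
time_s: 8.38
ee_pos: [0.5913, -0.24, 0.2719]
orientation: [[-0.999, 0.044, 0.011], [0.043, 0.999, -0.007], [-0.012, -0.007, -1.0]]
force: [-0.2, -0.7, -0.0]
width: 0.679
gripper_force: 0.0
```

View pics/we.png

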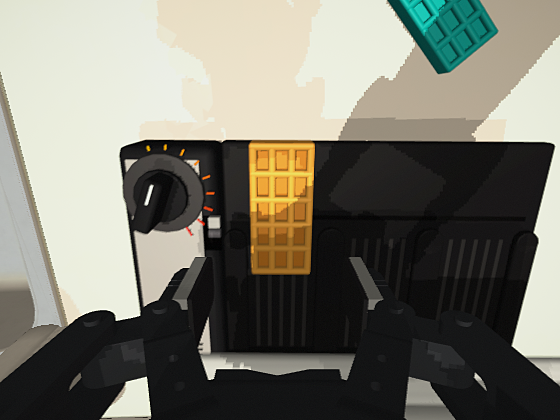

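```bash
python3 -m handwheel '[[[0.6,20,60,0,0,0,0],[0.6,20,60,0,0,0,0],[0.6,20,60,0,0,0,0],[0.6,20,60,0,0,0,0],[0.6,20,60,0,0,0,0]]]' && python3 -m handwheel '[[[0.6,20,60,0,0,0,0],[0.6,20,60,0,0,0,0],[0.6,20,60,0,0,0,0],[0.6,20,59,30,0,0,-5.4],[0.6,0,0,0,0,0,0]]]' && python3 -m handwheel '[[[0.6,0,0,30,0,0,0],[0.6,0,0,20,0,0,0],[0.6,0,0,0,0,0,0]]]'
```

```text
time_s: 9.05
ee_pos: [0.5013, 0.0639, 0.2628]
orientation: [[-0.999, 0.044, -0.002], [0.044, 0.999, 0.0], [0.002, 0.0, -1.0]]
force: [0.9, 0.3, 0.5]
width: 0.799
gripper_force: 0.0
time_s: 9.68
ee_pos: [0.432, 0.2987, 0.2332]
orientation: [[-0.998, -0.057, -0.007], [-0.057, 0.998, -0.002], [0.007, -0.002, -1.0]]
force: [-0.4, -0.8, -0.3]
width: 0.8
gripper_force: 0.0
time_s: 10.05
ee_pos: [0.4346, 0.2951, 0.1847]
orientation: [[-0.999, -0.049, -0.005], [-0.049, 0.999, -0.002], [0.005, -0.002, -1.0]]
force: [-0.5, 0.0, -0.2]
width: 0.801
gripper_force: 0.0
```

```bash
python3 -m handwheel '[[[0.6,0,11.5,20,0,0,0],[0.6,0,0,40,0,0,0],[0.6,0,0,36,0,0,0],[0.6,0,0,0,0,0,0],[-0.2,0,0,0,0,0,0]]]' 40 && python3 -m handwheel '[[[-1,0,0,0,0,0,0],[-1,0,0,0,0,0,0],[-1,0,0,0,0,0,0],[-1,0,0,0,0,0,0]]]' 40
```

```text
time_s: 10.68
ee_pos: [0.4365, 0.3081, 0.0927]
orientation: [[-0.999, -0.05, 0.003], [-0.05, 0.999, 0.001], [-0.003, 0.001, -1.0]]
force: [0.0, -0.5, 0.9]
width: 0.605
gripper_force: 0.3
time_s: 11.18
ee_pos: [0.4368, 0.3085, 0.0932]
orientation: [[-0.999, -0.051, 0.004], [-0.051, 0.999, 0.001], [-0.004, 0.001, -1.0]]
force: [-0.4, -1.4, 6.8]
width: 0.571
gripper_force: 43.3
```

```bash
python3 -m handwheel '[[[-1,0,0,-60,0,0,0],[-1,0,0,-60,0,0,0],[-1,-17,-58,0,0,0,0],[-1,-17,-58,0,0,0,0],[-1,-17,-58,0,0,0,0]]]' && python3 -m handwheel '[[[-1,-17,-58,0,0,0,0],[-1,-17,-58,0,0,0,0],[-1,-17,-58,0,0,0,0],[-1,-17,-58,0,0,0,0],[-1,-17,-58,0,0,0,0]]]' && python3 -m handwheel '[[[-1,0,0,0,0,0,5.4],[-1,0,0,0,0,0,0],[-1,0,0,0,0,0,0]]]'
```

```text
time_s: 11.8
ee_pos: [0.4953, 0.1352, 0.2118]
orientation: [[-0.999, -0.051, 0.002], [-0.051, 0.999, 0.0], [-0.002, 0.0, -1.0]]
force: [1.3, -0.1, -0.2]
width: 0.573
gripper_force: 42.5
time_s: 12.42
ee_pos: [0.5949, -0.1506, 0.2115]
orientation: [[-0.999, -0.05, 0.001], [-0.05, 0.999, -0.0], [-0.001, -0.0, -1.0]]
force: [0.7, 0.7, -0.7]
width: 0.573
gripper_force: 42.5
time_s: 12.8
ee_pos: [0.5942, -0.1479, 0.211]
orientation: [[-0.999, 0.041, -0.0], [0.041, 0.999, 0.0], [0.0, 0.0, -1.0]]
force: [-0.4, -0.1, -1.1]
width: 0.57
gripper_force: 42.5
```

```bash
python3 -m handwheel '[[[-1,0,-2,40,0,0,0],[-1,0,0,20,0,0,0],[-1,0,0,6,0,0,0],[-1,0,0,0,0,0,0],[0.36,0,0,0,0,0,0]]]' && python3 -m handwheel '[[[0.36,0,0,0,0,0,0],[0.36,0,0,-15,0,0,0],[0.36,0,0,-55,0,0,0],[0.36,0,0,-55,0,0,0],[0.36,0,0,0,0,0,0]]]' && python3 -c "
from h import *
look('wrist','wf')"
```

```text
time_s: 13.42
ee_pos: [0.5947, -0.1504, 0.1453]
orientation: [[-0.999, 0.043, 0.001], [0.043, 0.999, -0.0], [-0.001, -0.0, -1.0]]
force: [0.0, -0.4, 0.9]
width: 0.682
gripper_force: 0.0
time_s: 14.05
ee_pos: [0.597, -0.1519, 0.2775]
orientation: [[-0.999, 0.044, 0.012], [0.043, 0.999, -0.006], [-0.012, -0.005, -1.0]]
force: [-0.2, 0.1, -0.3]
width: 0.68
gripper_force: 0.0
```

View pics/wf.png

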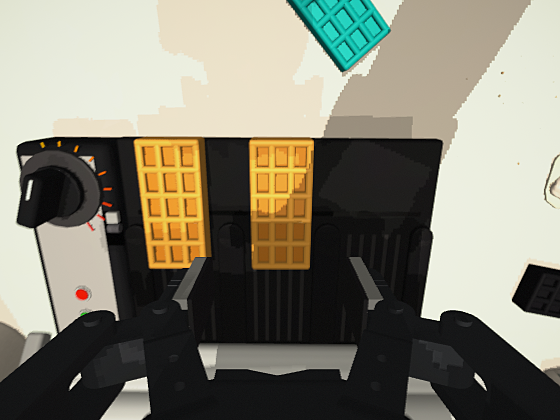

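```bash
python3 -m handwheel '[[[0.6,19,55,0,0,0,0],[0.6,19,55,0,0,0,0],[0.6,19,55,0,0,0,0],[0.6,19,55,0,0,0,0],[0.6,19,55,0,0,0,0]]]' && python3 -m handwheel '[[[0.6,19,55,0,0,0,0],[0.6,19,55,0,0,0,0],[0.6,19,55,0,0,0,0],[0.6,19,55,0,0,0,0],[0.6,19,55,30,0,0,0]]]' && python3 -m handwheel '[[[0.6,0,0,30,0,0,-8.9],[0.6,0,0,20,0,0,0],[0.6,0,0,0,0,0,0]]]'
```

```text
time_s: 14.72
ee_pos: [0.5099, 0.1299, 0.2686]
orientation: [[-0.999, 0.044, -0.002], [0.044, 0.999, 0.0], [0.002, -0.0, -1.0]]
force: [0.4, 0.7, 0.2]
width: 0.799
gripper_force: 0.0
time_s: 15.35
ee_pos: [0.4292, 0.4069, 0.2424]
orientation: [[-0.999, 0.043, 0.004], [0.043, 0.999, 0.002], [-0.003, 0.002, -1.0]]
force: [0.8, 1.1, -0.0]
width: 0.801
gripper_force: 0.0
time_s: 15.72
ee_pos: [0.4283, 0.4033, 0.1888]
orientation: [[-0.994, -0.108, -0.004], [-0.108, 0.994, -0.003], [0.004, -0.002, -1.0]]
force: [0.5, -0.3, -0.4]
width: 0.799
gripper_force: 0.0
```

```bash
python3 -m handwheel '[[[0.6,-6,-3.5,20,0,0,0],[0.6,0,0,40,0,0,0],[0.6,0,0,39,0,0,0],[0.6,0,0,0,0,0,0],[-0.2,0,0,0,0,0,0]]]' 40 && python3 -m handwheel '[[[-1,0,0,0,0,0,0],[-1,0,0,0,0,0,0],[-1,0,0,0,0,0,0],[-1,0,0,0,0,0,0]]]' 40
```

```text
time_s: 16.35
ee_pos: [0.4369, 0.402, 0.0938]
orientation: [[-0.994, -0.111, 0.002], [-0.111, 0.994, 0.001], [-0.002, 0.001, -1.0]]
force: [0.6, -1.1, 1.7]
width: 0.604
gripper_force: 1.0
time_s: 16.85
ee_pos: [0.4369, 0.4025, 0.0943]
orientation: [[-0.994, -0.112, 0.003], [-0.112, 0.994, 0.002], [-0.004, 0.001, -1.0]]
force: [1.0, -1.5, 6.9]
width: 0.573
gripper_force: 43.1
```

```bash
python3 -m handwheel '[[[-1,0,0,-60,0,0,0],[-1,0,0,-60,0,0,0],[-1,-12,-53.7,0,0,0,0],[-1,-12,-53.7,0,0,0,0],[-1,-12,-53.7,0,0,0,0]]]' && python3 -m handwheel '[[[-1,-12,-53.7,0,0,0,0],[-1,-12,-53.7,0,0,0,0],[-1,-12,-53.7,0,0,0,0],[-1,-12,-53.7,0,0,0,0],[-1,-12,-53.7,0,0,0,0]]]' && python3 -m handwheel '[[[-1,-12,-53.7,0,0,0,0],[-1,0,0,0,0,0,8.9],[-1,0,0,0,0,0,0],[-1,0,0,0,0,0,0]]]'
```

```text
time_s: 17.48
ee_pos: [0.4895, 0.2443, 0.2126]
orientation: [[-0.994, -0.112, 0.001], [-0.112, 0.994, 0.0], [-0.001, 0.0, -1.0]]
force: [0.9, 0.6, -0.4]
width: 0.574
gripper_force: 42.3
time_s: 18.1
ee_pos: [0.5792, -0.0161, 0.2124]
orientation: [[-0.994, -0.111, 0.001], [-0.111, 0.994, 0.0], [-0.001, 0.0, -1.0]]
force: [0.9, 0.2, -1.3]
width: 0.568
gripper_force: 42.3
time_s: 18.6
ee_pos: [0.5966, -0.0658, 0.2121]
orientation: [[-0.999, 0.04, -0.0], [0.04, 0.999, 0.0], [0.0, 0.0, -1.0]]
force: [0.1, -0.4, -1.4]
width: 0.571
gripper_force: 42.3
```

```bash
python3 -m handwheel '[[[-1,-3,0,40,0,0,0],[-1,0,0,20,0,0,0],[-1,0,0,6,0,0,0],[-1,0,0,0,0,0,0],[0.36,0,0,0,0,0,0]]]' && python3 -m handwheel '[[[0.36,0,0,0,0,0,0],[0.36,0,0,-15,0,0,0],[0.36,0,0,-55,0,0,0],[0.36,0,0,-55,0,0,0],[0.36,0,0,0,0,0,0]]]' && python3 -c "
from h import *
look('wrist','wh')" && python3 -m handwheel '[[[-0.2,-3.3,56.5,0,0,0,0],[-0.2,-3.3,56.5,0,0,0,0],[-0.2,-3.3,56.5,0,0,0,0],[-0.2,-3.3,56.5,0,0,0,0],[-0.2,-3.3,56.5,0,0,0,0]]]' && python3 -m handwheel '[[[-0.2,-3.3,56.5,0,0,0,0],[-0.2,0,0,0,0,0,10.4],[-0.2,0,0,0,0,0,10.4],[-0.2,0,0,0,0,0,10.4],[-0.2,0,0,0,0,0,10.4]]]' && python3 -m handwheel '[[[-0.2,0,0,0,0,0,10.4],[-0.2,0,0,0,0,0,10.4],[-0.2,0,0,0,0,0,10.4],[-0.2,0,0,0,0,0,10.4],[-0.2,0,0,0,0,0,10.4]]]' && python3 -m handwheel '[[[-0.2,0,0,0,0,0,0],[-0.2,0,0,0,0,0,0]]]' && python3 - <<'E'
from h import *
look("wrist","wi")
a=cv2.imread("pics/wh.png");b=cv2.imread("pics/wi.png")
m=np.hstack([a[100:400,:],b]) if 0 else np.hstack([cv2.resize(a,(400,300)),cv2.resize(b,(400,300))])
cv2.imwrite("pics/m2.png",m)
E
```

```text
time_s: 19.23
ee_pos: [0.6001, -0.0664, 0.1466]
orientation: [[-0.999, 0.043, 0.001], [0.043, 0.999, -0.0], [-0.001, -0.0, -1.0]]
force: [-0.8, 0.6, -0.5]
width: 0.679
gripper_force: 0.0
time_s: 19.85
ee_pos: [0.6026, -0.0674, 0.2789]
orientation: [[-0.999, 0.043, 0.013], [0.043, 0.999, -0.004], [-0.013, -0.003, -1.0]]
force: [0.2, 0.9, -0.7]
width: 0.681
gripper_force: 0.0
time_s: 20.52
ee_pos: [0.6279, 0.2166, 0.2698]
orientation: [[-0.999, 0.044, -0.002], [0.044, 0.999, -0.0], [0.002, -0.001, -1.0]]
force: [0.7, -0.4, 0.9]
width: 0.398
gripper_force: 0.0
time_s: 21.15
ee_pos: [0.6337, 0.2711, 0.2695]
orientation: [[-0.714, 0.7, -0.003], [0.7, 0.714, -0.001], [0.002, -0.003, -1.0]]
force: [-0.3, -0.0, -0.0]
width: 0.395
gripper_force: 0.0
time_s: 21.78
ee_pos: [0.6337, 0.2711, 0.2695]
orientation: [[0.112, 0.994, -0.003], [0.994, -0.112, -0.001], [-0.001, -0.003, -1.0]]
force: [-0.0, 0.2, -1.7]
width: 0.392
gripper_force: 0.0
time_s: 22.02
ee_pos: [0.6341, 0.2711, 0.2704]
orientation: [[0.103, 0.995, -0.001], [0.995, -0.103, -0.0], [-0.0, -0.001, -1.0]]
force: [-0.5, 0.5, 0.2]
width: 0.403
gripper_force: 0.0
```

View pics/m2.png

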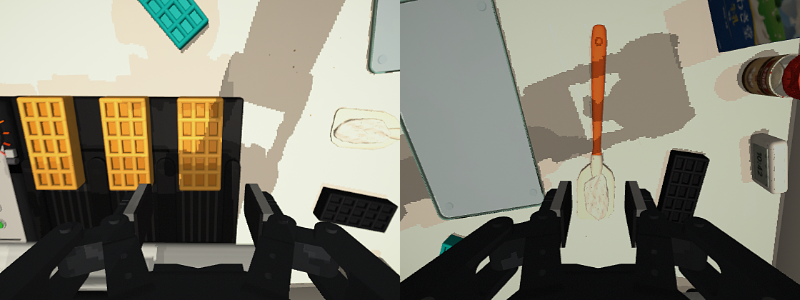

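```bash
python3 - <<'E'
from h import *
np.set_printoptions(precision=4,suppress=True)
def seg(n,roi):
    img,K,P=load(n); hsv=cv2.cvtColor(img,cv2.COLOR_RGB2HSV)
    m=cv2.inRange(hsv,(3,150,60),(14,255,255)); z=np.zeros_like(m); x0,y0,x1,y1=roi; z[y0:y1,x0:x1]=m[y0:y1,x0:x1]
    ys,xs=np.nonzero(cv2.morphologyEx(z,cv2.MORPH_OPEN,np.ones((3,3)))); l=np.polyfit(ys,xs,1)
    return [(np.polyval(l,ys.min()),ys.min()),(np.polyval(l,ys.max()),ys.max())],K,P
a,K,P=seg("wb",(340,70,420,225)); b,_,Q=seg("wi",(240,20,310,240)); print(a,b)
for p,q in zip(a,b): print(tri([(p,K,P),(q,K,Q)]), plane(p,K,P,.012),plane(q,K,Q,.012))
E
```

```text
[(np.float64(398.03295304067063), np.int64(83)), (np.float64(371.3899715179784), np.int64(207))] [(np.float64(278.32339367863136), np.int64(35)), (np.float64(274.78576928520613), np.int64(216))]
(array([0.6479, 0.4029, 0.0097]), [np.float64(0.0005245582935430133), np.float64(0.0005245582935430133)]) [0.6469 0.4023 0.012 ] [0.648 0.403 0.012]
(array([0.6271, 0.2363, 0.01  ]), [np.float64(0.00010180524334345727), np.float64(0.00010180524334351868)]) [0.6265 0.2368 0.012 ] [0.6272 0.2371 0.012 ]
```

```bash
python3 -m handwheel '[[[-0.2,3,-2,60,0,0,1.2],[-0.2,0,0,60,0,0,0],[-0.2,0,0,50,0,0,0],[-0.2,0,0,20,0,0,0],[-0.2,0,0,0,0,0,0]]]' 70 && python3 -m handwheel '[[[-0.2,0,0,0,0,0,0],[-1,0,0,0,0,0,0],[-1,0,0,0,0,0,0],[-1,0,0,0,0,0,0],[-1,0,0,0,0,0,0]]]' 70
```

```text
time_s: 22.7
ee_pos: [0.6322, 0.2743, 0.0803]
orientation: [[0.126, 0.992, -0.002], [0.992, -0.126, -0.0], [-0.001, -0.002, -1.0]]
force: [0.2, 0.6, -1.0]
width: 0.397
gripper_force: 0.0
time_s: 23.32
ee_pos: [0.6342, 0.2749, 0.0842]
orientation: [[0.127, 0.992, 0.004], [0.992, -0.127, 0.001], [0.002, 0.004, -1.0]]
force: [-1.2, -0.1, 5.5]
width: 0.124
gripper_force: 64.7
```

```bash
python3 -m handwheel '[[[-0.3,0,0,0,0,0,0],[-0.3,0,0,0,0,0,0],[-0.35,0,0,3,0,0,0],[-0.35,0,0,0,0,0,0],[-0.35,0,0,0,0,0,0]]]' 70 && python3 -m handwheel '[[[-0.35,0,0,3,0,0,0],[-0.35,0,0,0,0,0,0]]]' 70 && python3 -c "
from h import *
look('wrist','wj')
i=cv2.imread('pics/wj.png');cv2.imwrite('pics/wj2.png',cv2.resize(i[100:420,130:430],None,fx=1.8,fy=1.8))"
```

```text
time_s: 23.95
ee_pos: [0.6326, 0.2744, 0.0779]
orientation: [[0.127, 0.992, -0.0], [0.992, -0.127, -0.0], [-0.0, -0.0, -1.0]]
force: [0.9, 0.4, -0.0]
width: 0.324
gripper_force: 0.0
time_s: 24.2
ee_pos: [0.6324, 0.2744, 0.0747]
orientation: [[0.127, 0.992, -0.001], [0.992, -0.127, -0.0], [-0.0, -0.001, -1.0]]
force: [-0.4, 0.9, 0.0]
width: 0.322
gripper_force: 0.0
```

View pics/wj2.png

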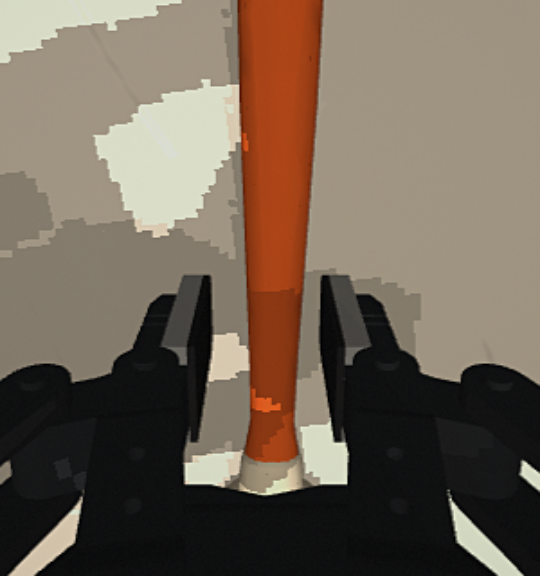

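```bash
python3 -m handwheel '[[[-1,0,0,0,0,0,0],[-1,0,0,0,0,0,0],[-1,0,0,0,0,0,0],[-1,0,0,0,0,0,0],[-1,0,0,0,0,0,0]]]' 90 && python3 -m handwheel '[[[-1,0,0,-20,0,0,0],[-1,0,0,-40,0,0,0],[-1,0,0,-50,0,0,0],[-1,0,0,-40,0,0,0],[-1,0,0,0,0,0,0]]]'  && python3 -c "
from h import *
look('wrist','wk')
i=cv2.imread('pics/wk.png');j=cv2.imread('pics/wj.png');s=look('side','sk')[0][:,:,::-1]
cv2.imwrite('pics/m3.png',np.hstack([cv2.resize(i,(400,300)),cv2.resize(s[60:330,120:480],(400,300))]))"
```

```text
time_s: 24.88
ee_pos: [0.6329, 0.2745, 0.0755]
orientation: [[0.127, 0.992, 0.001], [0.992, -0.127, 0.0], [0.0, 0.001, -1.0]]
force: [0.1, -0.9, 2.7]
width: 0.145
gripper_force: 88.4
time_s: 25.5
ee_pos: [0.6348, 0.275, 0.2314]
orientation: [[0.127, 0.992, 0.01], [0.992, -0.127, 0.002], [0.004, 0.009, -1.0]]
force: [0.1, 0.1, -0.2]
width: 0.149
gripper_force: 88.2
```

View pics/m3.png

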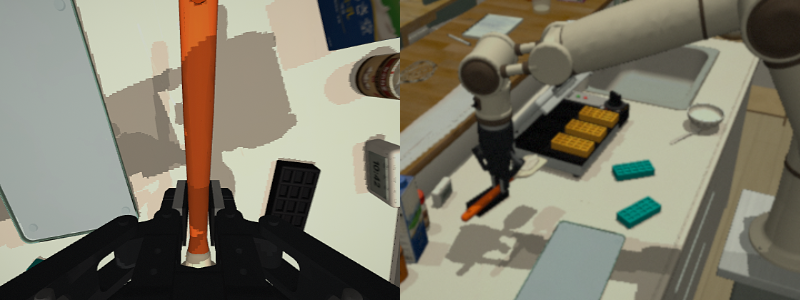

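```bash
python3 -m handwheel '[[[-1,-30,-50,0,0,0,0],[-1,-47,-28,0,0,0,0],[-1,-57,-28,0,0,0,0],[-1,-57,-28,0,0,0,0],[-1,-57,-28,0,0,0,0]]]' && python3 -m handwheel '[[[-1,-57,-28,0,0,0,0],[-1,-56,-28,0,0,0,0],[-1,0,0,0,0,0,-10.5],[-1,0,0,0,0,0,-10.5],[-1,0,0,0,0,0,-10.5]]]' && python3 -m handwheel '[[[-1,0,0,0,0,0,-10.5],[-1,0,0,0,0,0,-10.5],[-1,0,0,0,0,0,-10.5],[-1,0,0,0,0,0,-10.5],[-1,0,0,0,0,0,-10.5]]]' && python3 -m handwheel '[[[-1,0,0,0,0,0,-10.5],[-1,0,0,0,0,0,0],[-1,0,0,0,0,0,0]]]'
```

```text
time_s: 26.22
ee_pos: [0.4397, 0.0504, 0.2232]
orientation: [[0.126, 0.992, -0.004], [0.992, -0.126, 0.0], [-0.0, -0.004, -1.0]]
force: [0.6, -1.6, -0.1]
width: 0.149
gripper_force: 88.4
time_s: 26.85
ee_pos: [0.3716, -0.0523, 0.2233]
orientation: [[-0.415, 0.91, -0.004], [0.91, 0.415, 0.002], [0.003, -0.003, -1.0]]
force: [0.2, 0.2, -0.9]
width: 0.151
gripper_force: 88.4
time_s: 27.48
ee_pos: [0.3717, -0.0519, 0.2233]
orientation: [[-0.975, 0.224, -0.004], [0.224, 0.975, 0.002], [0.004, 0.001, -1.0]]
force: [0.6, 0.1, -0.9]
width: 0.148
gripper_force: 88.4
time_s: 27.85
ee_pos: [0.3723, -0.0522, 0.2242]
orientation: [[-0.999, 0.052, -0.002], [0.052, 0.999, 0.001], [0.002, 0.001, -1.0]]
force: [-0.1, 0.7, -0.8]
width: 0.152
gripper_force: 88.4
```

```bash
python3 -m handwheel '[[[-1,0,-4,40,0,0,-0.5],[-1,0,0,37,0,0,0],[-1,0,0,0,0,0,0],[-1,0,0,0,0,0,0]]]' && python3 -m handwheel '[[[-1,-10,0,0,0,0,0],[-1,-10,0,0,0,0,0],[-1,-10,0,0,0,0,0],[-1,-10,0,0,0,0,0],[-1,-10,0,0,0,0,0]]]' && python3 -m handwheel '[[[-1,-10,0,0,0,0,0],[-1,-10,0,0,0,0,0],[-1,-10,0,0,0,0,0],[-1,0,0,0,0,0,0]]]' && python3 - <<'E'
from h import *
i,K,P=look("side","s1")
hsv=cv2.cvtColor(i,cv2.COLOR_RGB2HSV); m=cv2.inRange(hsv,(10,110,60),(28,255,255)); m[:130]=0;m[230:]=0;m[:,:220]=0;m[:,360:]=0
for c in sorted(cv2.findContours(m,0,2)[0],key=cv2.contourArea)[::-1][:4]:
    r=cv2.boundingRect(c); print(r,cv2.contourArea(c))
E
```

```text
time_s: 28.35
ee_pos: [0.3733, -0.0568, 0.1493]
orientation: [[-0.999, 0.041, 0.001], [0.041, 0.999, -0.001], [-0.001, -0.001, -1.0]]
force: [1.6, -0.2, -1.0]
width: 0.148
gripper_force: 88.4
time_s: 28.98
ee_pos: [0.4232, -0.0585, 0.1481]
orientation: [[-0.999, 0.04, -0.001], [0.04, 0.999, 0.0], [0.001, 0.0, -1.0]]
force: [-2.1, -0.3, 0.0]
width: 0.148
gripper_force: 88.5
time_s: 29.48
ee_pos: [0.4534, -0.0598, 0.1483]
orientation: [[-0.999, 0.04, 0.001], [0.04, 0.999, -0.0], [-0.001, -0.0, -1.0]]
force: [0.2, -0.9, -1.1]
width: 0.147
gripper_force: 88.4
(242, 155, 73, 43) 1434.0
(326, 201, 34, 12) 108.5
(220, 130, 12, 10) 34.0
(310, 197, 9, 4) 7.0
```

```bash
python3 -m handwheel '[[[-1,-8,0,0,0,0,0],[-1,-8,0,0,0,0,0],[-1,-8,0,0,0,0,0],[-1,-8,0,0,0,0,0],[-1,0,0,0,0,0,0]]]' && python3 -m handwheel '[[[-1,-4,0,0,0,0,0],[-1,-2,0,0,0,0,0],[-1,0,0,0,0,0,0]]]'&& python3 -m handwheel '[[[-1,-2,0,0,0,0,0],[-1,0,0,0,0,0,0]]]'
```

```text
time_s: 30.15
ee_pos: [0.4853, -0.0611, 0.1483]
orientation: [[-0.999, 0.04, 0.001], [0.04, 0.999, -0.0], [-0.001, -0.0, -1.0]]
force: [0.7, 0.1, -0.8]
width: 0.155
gripper_force: 88.4
time_s: 30.52
ee_pos: [0.4907, -0.0613, 0.1482]
orientation: [[-0.999, 0.04, 0.0], [0.04, 0.999, -0.0], [-0.0, -0.0, -1.0]]
force: [-0.6, 0.2, -0.8]
width: 0.147
gripper_force: 88.4
time_s: 30.78
ee_pos: [0.4927, -0.0614, 0.1482]
orientation: [[-0.999, 0.04, 0.0], [0.04, 0.999, -0.0], [-0.0, -0.0, -1.0]]
force: [0.6, 0.1, -0.9]
width: 0.15
gripper_force: 88.4
```

```bash
for i in 1; do python3 -m handwheel '[[[-1,-2,0,0,0,0,0],[-1,0,0,0,0,0,0]]]' | egrep "ee_pos|^force"; python3 -m handwheel '[[[-1,-2,0,0,0,0,0],[-1,0,0,0,0,0,0]]]'| egrep "ee_pos|^force"; python3 -m handwheel '[[[-1,-1.5,0,0,0,0,0],[-1,0,0,0,0,0,0]]]'| egrep "ee_pos|^force"; done
```

```text
ee_pos: [0.4947, -0.0614, 0.1482]
force: [0.4, 0.2, -1.2]
ee_pos: [0.4968, -0.0615, 0.1482]
force: [-0.4, 0.3, -0.7]
ee_pos: [0.4973, -0.0613, 0.1476]
force: [-3.8, 0.1, -0.0]
```

```bash
python3 -m handwheel '[[[-1,-1.2,0,0,0,0,0],[-1,0,0,0,0,0,0],[-1,0,0,0,0,0,0]]]' | egrep "ee_pos|^force";  python3 -m handwheel '[[[-1,30,0,0,0,0,0],[-1,50,0,0,0,0,0],[-1,50,0,0,0,0,0],[-1,0,0,0,0,0,0]]]' | egrep "ee_pos|^force|orien|width"
```

```text
ee_pos: [0.4976, -0.0611, 0.1472]
force: [-7.4, 0.6, -0.2]
ee_pos: [0.3663, -0.0552, 0.1469]
orientation: [[-0.999, 0.041, -0.002], [0.041, 0.999, 0.001], [0.002, 0.001, -1.0]]
force: [0.5, 0.6, -0.1]
width: 0.151
```

```bash
python3 -m handwheel '[[[-1,0,-44,0,0,0,-0.2],[-1,0,-43,0,0,0,0],[-1,0,0,0,0,0,0],[-1,0,0,0,0,0,0]]]'| egrep "ee_pos|^force|orien" && python3 -m handwheel '[[[-1,-10,0,0,0,0,0],[-1,-10,0,0,0,0,0],[-1,-10,0,0,0,0,0],[-1,-10,0,0,0,0,0],[-1,-10,0,0,0,0,0]]]'| egrep "ee_pos|^force" && python3 -m handwheel '[[[-1,-10,0,0,0,0,0],[-1,-10,0,0,0,0,0],[-1,-10,0,0,0,0,0],[-1,-10,0,0,0,0,0],[-1,-10,0,0,0,0,0]]]' | egrep "ee_pos|^force"
```

```text
ee_pos: [0.3666, -0.1434, 0.1484]
orientation: [[-0.999, 0.037, 0.001], [0.037, 0.999, -0.0], [-0.001, -0.0, -1.0]]
force: [0.1, 0.6, -0.8]
ee_pos: [0.4166, -0.145, 0.148]
force: [-0.7, -0.4, -0.5]
ee_pos: [0.4666, -0.147, 0.1481]
force: [-1.2, -1.4, -0.5]
```

```bash
python3 -m handwheel '[[[-1,-8,0,0,0,0,0],[-1,-8,0,0,0,0,0],[-1,-4,0,0,0,0,0],[-1,0,0,0,0,0,0]]]'| egrep "ee_pos|^force" && python3 -m handwheel '[[[-1,-2,0,0,0,0,0],[-1,0,0,0,0,0,0]]]'| egrep "ee_pos|^force" && python3 -m handwheel '[[[-1,-2,0,0,0,0,0],[-1,0,0,0,0,0,0]]]' | egrep "ee_pos|^force" && python3 -m handwheel '[[[-1,-2,0,0,0,0,0],[-1,0,0,0,0,0,0]]]' | egrep "ee_pos|^force"
```

```text
ee_pos: [0.4862, -0.1477, 0.1482]
force: [0.1, 0.7, -0.2]
ee_pos: [0.4879, -0.1478, 0.1481]
force: [-0.2, -1.0, -1.9]
ee_pos: [0.49, -0.1479, 0.1482]
force: [-0.4, 0.4, -1.6]
ee_pos: [0.4921, -0.148, 0.1482]
force: [0.8, -0.1, -0.8]
```

```bash
python3 -m handwheel '[[[-1,-2,0,0,0,0,0],[-1,0,0,0,0,0,0]]]'| egrep "ee_pos|^force" && python3 -m handwheel '[[[-1,-1,0,0,0,0,0],[-1,0,0,0,0,0,0]]]'| egrep "ee_pos|^force"
```

```text
ee_pos: [0.4932, -0.1477, 0.1476]
force: [-4.4, 0.8, 0.2]
ee_pos: [0.4935, -0.1476, 0.1473]
force: [-7.6, -0.3, 0.7]
```

```bash
python3 -m handwheel '[[[-1,30,0,0,0,0,0],[-1,50,0,0,0,0,0],[-1,50,0,0,0,0,-0.2],[-1,0,-43,0,0,0,0],[-1,0,-43,0,0,0,0]]]' | egrep "ee_pos|^force|orien" && python3 -m handwheel '[[[-1,0,0,0,0,0,0],[-1,0,0,0,0,0,0]]]'| egrep "ee_pos|^force|orien|width"
```

```text
ee_pos: [0.3621, -0.2302, 0.1487]
orientation: [[-0.999, 0.033, 0.003], [0.033, 0.999, -0.002], [-0.003, -0.002, -1.0]]
force: [-0.0, -0.5, 0.5]
ee_pos: [0.3624, -0.229, 0.1482]
orientation: [[-0.999, 0.033, 0.001], [0.033, 0.999, 0.0], [-0.001, 0.0, -1.0]]
force: [-0.3, 0.3, -0.2]
width: 0.148
```

```bash
python3 -m handwheel '[[[-1,-10,0,0,0,0,0.6],[-1,-10,0,0,0,0,0],[-1,-10,0,0,0,0,0],[-1,-10,0,0,0,0,0],[-1,-10,0,0,0,0,0]]]'| egrep "ee_pos|^force" && python3 -m handwheel '[[[-1,-10,0,0,0,0,0],[-1,-10,0,0,0,0,0],[-1,-10,0,0,0,0,0],[-1,-10,0,0,0,0,0],[-1,-10,0,0,0,0,0]]]' | egrep "ee_pos|^force|orien" && python3 -m handwheel '[[[-1,-8,0,0,0,0,0],[-1,-8,0,0,0,0,0],[-1,-4,0,0,0,0,0],[-1,0,0,0,0,0,0]]]'| egrep "ee_pos|^force" && python3 -m handwheel '[[[-1,-2,0,0,0,0,0],[-1,0,0,0,0,0,0]]]'| egrep "ee_pos|^force" && python3 -m handwheel '[[[-1,-2,0,0,0,0,0],[-1,0,0,0,0,0,0]]]' | egrep "ee_pos|^force"
```

```text
ee_pos: [0.4128, -0.2312, 0.148]
force: [-1.0, -0.3, -0.6]
ee_pos: [0.4627, -0.2335, 0.1481]
orientation: [[-0.999, 0.044, -0.0], [0.044, 0.999, 0.0], [0.0, 0.0, -1.0]]
force: [-0.7, 0.7, -0.6]
ee_pos: [0.4823, -0.2344, 0.1482]
force: [0.1, 0.5, -1.0]
ee_pos: [0.484, -0.2345, 0.1481]
force: [-0.5, 0.4, -1.0]
ee_pos: [0.4861, -0.2345, 0.1482]
force: [0.1, -0.3, -0.5]
```

```bash
python3 -m handwheel '[[[-1,-2,0,0,0,0,0],[-1,0,0,0,0,0,0]]]'| egrep "ee_pos|^force" && python3 -m handwheel '[[[-1,-1.5,0,0,0,0,0],[-1,0,0,0,0,0,0]]]'| egrep "ee_pos|^force"
```

```text
ee_pos: [0.4882, -0.2346, 0.1482]
force: [-0.2, -0.8, -1.1]
ee_pos: [0.4888, -0.2344, 0.1477]
force: [-4.8, 0.5, 0.3]
```

```bash
python3 -m handwheel '[[[-1,-1,0,0,0,0,0],[-1,0,0,0,0,0,0]]]'| egrep "ee_pos|^force" && python3 -m handwheel '[[[-1,30,0,0,0,0,0],[-1,50,0,-20,0,0,0],[-1,50,0,-40,0,0,0],[-1,-6.5,55,-20,0,0,0],[-1,-6.5,55,0,0,0,0]]]' | egrep "ee_pos|^force" && python3 -m handwheel '[[[-1,-6.5,55,0,0,0,0],[-1,-6.5,55,0,0,0,0],[-1,-6.5,55,0,0,0,0],[-1,-6.5,55,0,0,0,0],[-1,-6.5,55,0,0,0,0]]]' | egrep "ee_pos|^force" && python3 -m handwheel '[[[-1,-6.5,55,0,0,0,0],[-1,-6.5,55,0,0,0,0],[-1,-6.5,55,0,0,0,0],[-1,0,0,0,0,0,10.4],[-1,0,0,0,0,0,10.4]]]' | egrep "ee_pos|^force" && python3 -m handwheel '[[[-1,0,0,0,0,0,10.4],[-1,0,0,0,0,0,10.4],[-1,0,0,0,0,0,10.4],[-1,0,0,0,0,0,10.4],[-1,0,0,0,0,0,10.4]]]'  | egrep "ee_pos|^force" && python3 -m handwheel '[[[-1,0,0,0,0,0,10.4],[-1,0,0,0,0,0,0],[-1,0,0,0,0,0,0]]]'
```

```text
ee_pos: [0.4891, -0.2342, 0.1473]
force: [-7.1, -0.0, 1.2]
ee_pos: [0.3809, -0.1204, 0.2299]
force: [0.8, -0.0, -1.3]
ee_pos: [0.4248, 0.1558, 0.2279]
force: [-0.2, -0.6, -0.9]
ee_pos: [0.451, 0.3189, 0.2273]
force: [0.1, -0.6, -1.5]
ee_pos: [0.4512, 0.3181, 0.2276]
force: [-0.3, -0.1, -0.5]
time_s: 42.65
ee_pos: [0.451, 0.3178, 0.2274]
orientation: [[-0.078, 0.997, 0.001], [0.997, 0.078, 0.001], [0.001, 0.001, -1.0]]
force: [-0.4, 0.3, -0.8]
width: 0.151
gripper_force: 88.7
```

```bash
python3 -m handwheel '[[[-1,0,0,50,0,0,0],[-1,0,0,50,0,0,0],[-1,0,0,30,0,0,0],[-1,0,0,8,0,0,0],[-1,0,0,0,0,0,0]]]' | egrep "ee_pos|^force" && python3 -m handwheel '[[[-1,0,0,2,0,0,0],[-1,0,0,0,0,0,0]]]' | egrep "ee_pos|^force"
```

```text
ee_pos: [0.4512, 0.3177, 0.0897]
force: [-0.0, 0.2, -0.9]
ee_pos: [0.4516, 0.3179, 0.0884]
force: [0.0, -0.1, -0.7]
```

```bash
python3 -m handwheel '[[[-1,0,0,2,0,0,0],[-1,0,0,0,0,0,0]]]' | egrep "ee_pos|^force" && python3 -m handwheel '[[[-0.4,0,0,0,0,0,0],[-0.4,0,0,0,0,0,0],[-0.4,0,0,0,0,0,0],[-0.4,0,0,-30,0,0,0],[-0.4,0,0,-60,0,0,0]]]' | egrep "ee_pos|^force|wid" && python3 -m handwheel '[[[-0.4,0,0,-60,0,0,0],[-0.4,0,0,-50,0,0,0],[-0.4,0,0,0,0,0,0]]]' | egrep "ee_pos" && python3 - <<'E'
from h import *
i,K,P=look("side","s2"); w,_,Q=look("wrist","wm"); s,_,_=look("scene","sc2")
cv2.imwrite("pics/final.png",np.vstack([np.hstack([cv2.resize(i[100:310,150:430],(400,300)),cv2.resize(w,(400,300))]),np.hstack([cv2.resize(s[140:320,260:500],(400,300)),cv2.resize(i,(400,300))])])[:,:,::-1])
E
```

```text
ee_pos: [0.4508, 0.3175, 0.0853]
force: [-0.1, -0.5, -1.2]
ee_pos: [0.4489, 0.3167, 0.1735]
force: [1.3, 0.8, 1.3]
width: 0.299
ee_pos: [0.453, 0.3185, 0.2908]
```

```bash
python3 - <<'E'
from h import *
img,K,P=load("wm"); hsv=cv2.cvtColor(img,cv2.COLOR_RGB2HSV)
m=cv2.morphologyEx(cv2.inRange(hsv,(3,150,60),(14,255,255)),cv2.MORPH_OPEN,np.ones((3,3)))
c=max(cv2.findContours(m,0,2)[0],key=cv2.contourArea); print(cv2.contourArea(c),[plane(p,K,P,.02).round(3) for p in cv2.boxPoints(cv2.minAreaRect(c))])
E
python3 -m handwheel '[[[-1,-54,19.2,-10,0,0,0],[-1,-54,19.2,-10,0,0,0],[-1,-54,19.2,-10,0,0,0],[-1,-54,19.2,-10,0,0,0],[-1,-54,19.2,-5,0,0,0]]]' | egrep "ee_pos" && python3 -m handwheel '[[[-1,-54,19.2,0,0,0,0],[-1,-54,19.2,0,0,0,0],[-1,-54,19.2,0,0,0,0],[-1,-54,19.2,0,0,0,7],[-1,0,0,0,0,0,0]]]'  | egrep "ee_pos" && python3 -m handwheel '[[[-1,0,0,0,0,0,0],[-1,0,0,0,0,0,0]]]'
```

```text
2426.5 [array([0.401, 0.427, 0.02 ]), array([0.419, 0.428, 0.02 ]), array([0.432, 0.26 , 0.02 ]), array([0.412, 0.258, 0.02 ])]
ee_pos: [0.5667, 0.0537, 0.3284]
ee_pos: [0.6593, -0.1579, 0.326]
time_s: 46.42
ee_pos: [0.6592, -0.1526, 0.3296]
orientation: [[0.045, 0.999, -0.001], [0.999, -0.045, 0.001], [0.001, -0.001, -1.0]]
force: [-0.4, 0.7, -0.9]
width: -0.002
gripper_force: 0.0
```

```bash
python3 -m handwheel '[[[-1,0,0,10,0,0,0],[-1,0,0,6,0,0,0],[-1,0,-6,8,0,0,0],[-1,0,-8,8,0,0,0],[-1,0,-8,8,0,0,0]]]' | egrep "ee_pos|^force" && python3 -m handwheel '[[[-1,0,-8,9,0,0,0],[-1,0,-5,8,0,0,0],[-1,0,-5,8,0,0,0],[-1,0,-4,8,0,0,0],[-1,0,0,0,0,0,0]]]'  | egrep "ee_pos|^force"
```

```text
ee_pos: [0.6362, -0.1522, 0.2925]
force: [-11.0, 3.8, 13.1]
ee_pos: [0.6103, -0.151, 0.2565]
force: [-24.5, 3.9, 16.5]
```

```bash
python3 -m handwheel '[[[-1,0,0,-10,0,0,0],[-1,0,4,-10,0,0,0],[-1,0,0,0,0,0,0],[-1,0,0,0,0,0,0]]]' | egrep "ee_pos|^force" && python3 - <<'E'
from h import *
i,K,P=look("side","s3")
a,_,_=load("s2")
d=cv2.absdiff(i,a).max(2); print(d.shape,(d>40).sum())
O=np.array([.6572,-.1926]);ux=np.array([.999,-.0435]);uy=np.array([.0435,.999])
for th in(.86,.6,.5,.4):
    x=.110-.172*np.cos(th)+.012*np.sin(th); z=.094+.172*np.sin(th)+.012*np.cos(th)
    print(th,[proj(np.append(O+ux*x+uy*y,z),K,P).round(0) for y in(.101,-.025)], "tcp",O+ux*x+uy*.038,z)
# dark handle pixels beyond left of lid
g=i.max(2); print(g[140:215:5,215:300:5])
E
```

```text
ee_pos: [0.6195, -0.1523, 0.2773]
force: [-2.6, 0.4, 4.0]
(420, 560) 33799
0.86 [array([260., 137.]), array([279., 120.])] tcp [ 0.66572099 -0.15493706] 0.23217817043595626
0.6 [array([270., 148.]), array([288., 131.])] tcp [ 0.63369617 -0.15354258] 0.20102253280286222
0.5 [array([273., 153.]), array([291., 136.])] tcp [ 0.6236971  -0.15310719] 0.18699218338260737
0.4 [array([275., 158.]), array([293., 140.])] tcp [ 0.61514728 -0.1527349 ] 0.17203268680512251
[[ 64  66 100  94  89  85  98 188 132 127 123  98  94  37  82 136 138]
 [ 70  99  92  88  82 107 189 173 128  97  99  94  13  90  95 143 161]
 [ 98  92  90  82 111 188 165 124  85 101  87  50  97  89 143 145 144]
 [ 93  89  84 105 190 142 108  86 109 103  77  93  93 102  86  51  82]
 [ 89  81 108 188 133 110 135 152 156  77 147  91 105 102 106  97  13]
 [ 82 122 188 122 146 134 104  86 113 115 129  52  92 100 100  26  16]
 [144 188 146 127  98  80  81  89 100 131 110 102  99  49  10  13  14]
 [190 121  92  74  76  87  85  46  89  98  99 106  85  25   9  15  12]
 [189 146  69  86  96 104  99 106  98 102  87  59  49   9   6  13  15]
 [192 100  11  65  99 101 106 106  99 103 116  11  12  11   4   6  15]
 [190  90   3  12  12  14  57  96  98  99  59  10   8  12  18  12  12]
 [189 123  89  79  27   6   4  12   3  22  14  12  14  14   7  10  39]
 [188 120  81  84  87  86  87  58   6   9  10  20   6   9  10  22  75]
 [177 130 116 100  91  82  84  86  86  86  76  26  15  12   9  74 131]
 [191 192 188 166 128 121 105  97  82  85  84  85  88  90  73  94 102]]
```

```bash
python3 -m handwheel '[[[-1,0,7,0,0,0,0],[-1,0,7,0,0,0,0],[-1,0,-6,9,0,0,0],[-1,0,-4,7,0,0,0],[-1,0,-4,8,0,0,0]]]' | egrep "ee_pos|^force" && python3 -m handwheel '[[[-1,0,-3,8,0,0,0],[-1,0,-4,8,0,0,0],[-1,0,0,0,0,0,0]]]'  | egrep "ee_pos|^force"
```

```text
ee_pos: [0.6093, -0.152, 0.2539]
force: [-56.8, 3.5, 34.6]
ee_pos: [0.5992, -0.1515, 0.2322]
force: [-55.6, 0.4, 23.9]
```

```bash
python3 -m handwheel '[[[-1,0,-10,0,0,0,0],[-1,0,-15,0,0,0,0],[-1,0,-15,-10,0,0,0],[-1,0,0,-60,0,0,0],[-1,0,0,-62,0,0,0]]]' | egrep "ee_pos|^force" && python3 - <<'E'
from h import *
np.set_printoptions(precision=4,suppress=True)
i,K,P=look("side","s4"); s,Ks,Ps=look("scene","sc4")
_,Kw,Pw=load("wg"); s1,_,_=load("sc1")
print(np.abs(s.astype(int)-s1).max(2)[150:260,290:420].__gt__(50).sum())
print(tri([((460.6,133.3),Kw,Pw),((357,180),Ks,Ps)]))
O=np.array([.6572,-.1926]);ux=np.array([.999,-.0435]);uy=np.array([.0435,.999])
for th in(.86,.6,.4):
    x=.110-.172*np.cos(th)+.012*np.sin(th); z=.094+.172*np.sin(th)+.012*np.cos(th)
    print(th,[proj(np.append(O+ux*x+uy*y,z),Ks,Ps).round(0) for y in(.101,-.025)])
cv2.imwrite("pics/m5.png",np.hstack([cv2.resize(s[120:300,270:450],(400,400)),cv2.resize(i[90:230,200:340],(400,400))])[:,:,::-1])
E
```

```text
ee_pos: [0.572, -0.1498, 0.3687]
force: [1.3, -0.5, -0.3]
1918
(array([ 0.6743, -0.1547,  0.2185]), [np.float64(0.00400860105671286), np.float64(0.004008601056712911)])
0.86 [array([333., 173.]), array([377., 180.])]
0.6 [array([328., 187.]), array([372., 195.])]
0.4 [array([325., 199.]), array([369., 207.])]
```

View pics/m5.png

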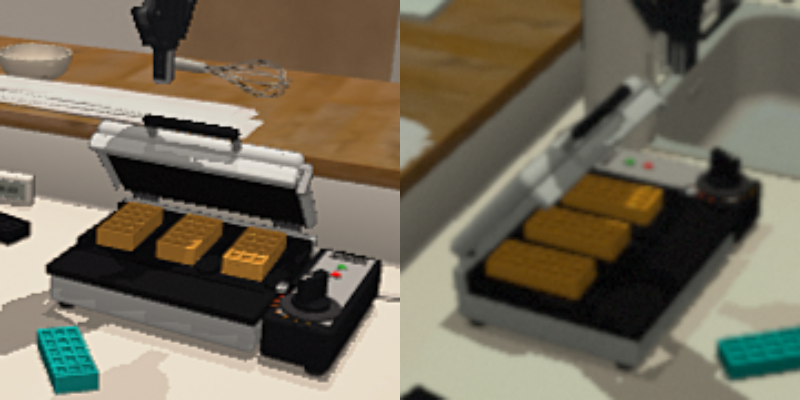

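```bash
python3 -m handwheel '[[[-1,0,33,0,0,0,0],[-1,0,33,0,0,0,0],[-1,0,32,0,0,0,0],[-1,0,0,40,0,0,0],[-1,0,0,0,0,0,0]]]' | egrep "ee_pos|^force" && python3 -m handwheel '[[[-1,0,0,6,0,0,0],[-1,0,0,3,0,0,0],[-1,0,0,0,0,0,0]]]'  | egrep "ee_pos|^force"
```

```text
ee_pos: [0.6692, -0.1539, 0.3233]
force: [-0.1, 0.6, -1.7]
ee_pos: [0.6706, -0.1548, 0.3211]
force: [-0.7, -0.5, -0.1]
```

```bash
python3 -m handwheel '[[[-1,0,0,4,0,0,0],[-1,0,0,0,0,0,0]]]' | egrep "ee_pos|^force" && python3 -m handwheel '[[[-1,0,0,4,0,0,0],[-1,0,0,0,0,0,0]]]'  | egrep "ee_pos|^force"&& python3 -m handwheel '[[[-1,0,-3,4,0,0,0],[-1,0,0,0,0,0,0]]]'  | egrep "ee_pos|^force"
```

```text
ee_pos: [0.6704, -0.1546, 0.316]
force: [0.6, -0.2, -0.1]
ee_pos: [0.6705, -0.1547, 0.3126]
force: [-1.1, 0.0, 4.1]
ee_pos: [0.667, -0.1546, 0.3098]
force: [-5.6, 1.7, 8.6]
```

```bash
python3 -m handwheel '[[[-1,0,-4,0,0,0,0],[-1,0,-6.7,5.2,0,0,0],[-1,0,0,0,0,0,0]]]' | egrep "ee_pos|^force" && python3 -m handwheel '[[[-1,0,-6.3,5.6,0,0,0],[-1,0,-6.3,6,0,0,0],[-1,0,0,0,0,0,0]]]'  | egrep "ee_pos|^force"
```

```text
ee_pos: [0.6559, -0.154, 0.3023]
force: [-1.7, -0.5, 4.1]
ee_pos: [0.6433, -0.1534, 0.2903]
force: [-3.0, -0.6, 3.2]
```

```bash
python3 -m handwheel '[[[-1,0,-7.5,8,0,0,0],[-1,0,-5,7,0,0,0],[-1,0,-5,7,0,0,0],[-1,0,0,0,0,0,0]]]' | egrep "ee_pos|^force" && python3 -m handwheel '[[[-1,0,-4.4,7.5,0,0,0],[-1,0,-4.4,7.5,0,0,0],[-1,0,-3.5,8,0,0,0],[-1,0,-3.5,8,0,0,0],[-1,0,0,0,0,0,0]]]'  | egrep "ee_pos|^force"
```

```text
ee_pos: [0.6258, -0.1525, 0.2683]
force: [-2.1, -0.3, 3.5]
ee_pos: [0.6106, -0.1518, 0.2372]
force: [-2.4, -0.5, 3.2]
```

```bash
python3 -m handwheel '[[[-1,0,-3,8,0,0,0],[-1,0,-2.5,8.3,0,0,0],[-1,0,-2,8.4,0,0,0],[-1,0,-1.5,8.4,0,0,0],[-1,0,0,0,0,0,0]]]' | egrep "ee_pos|^force" && python3 -m handwheel '[[[-1,0,-1,6,0,0,0],[-1,0,-1,5,0,0,0],[-1,0,0,0,0,0,0]]]'  | egrep "ee_pos|^force"&& python3 -m handwheel '[[[-1,0,0,4,0,0,0],[-1,0,0,0,0,0,0]]]'  | egrep "ee_pos|^force"
```

```text
ee_pos: [0.6019, -0.1514, 0.205]
force: [-3.3, -0.6, 5.0]
ee_pos: [0.5999, -0.1512, 0.1933]
force: [-0.7, -0.2, 0.1]
ee_pos: [0.5999, -0.1511, 0.1894]
force: [0.5, 0.6, -0.8]
```

```bash
python3 -m handwheel '[[[-1,0,0,3,0,0,0],[-1,0,0,0,0,0,0]]]' | egrep "ee_pos|^force" && python3 -m handwheel '[[[-1,0,0,2,0,0,0],[-1,0,0,0,0,0,0]]]'  | egrep "ee_pos|^force"&& python3 -m handwheel '[[[-1,0,0,2,0,0,0],[-1,0,0,0,0,0,0]]]'  | egrep "ee_pos|^force"
```

```text
ee_pos: [0.6001, -0.1513, 0.1872]
force: [0.5, -0.1, 0.1]
ee_pos: [0.6, -0.1514, 0.1855]
force: [-1.7, 0.0, 3.3]
ee_pos: [0.6, -0.1513, 0.1841]
force: [-4.2, -0.2, 6.9]
```

```bash
python3 -m handwheel '[[[-1,0,0,4,0,0,0],[-1,0,0,0,0,0,0]]]' | egrep "ee_pos|^force" && python3 -m handwheel '[[[-1,0,0,3,0,0,0],[-1,0,0,0,0,0,0],[-1,0,0,0,0,0,0]]]'  | egrep "ee_pos|^force" && python3 -m handwheel '[[[-1,0,0,-10,0,0,0],[-1,0,0,-10,0,0,0],[-1,0,0,-50,0,0,0],[-1,0,0,-60,0,0,0],[-1,0,0,0,0,0,0]]]'  | egrep "ee_pos|^force" && python3 - <<'E'
from h import *
s,Ks,Ps=look("scene","sc6")
O=np.array([.6572,-.1926]);ux=np.array([.999,-.0435]);uy=np.array([.0435,.999])
g=s.max(2)
# dark-handle profile along image column through handle middle
for th in(.86,.2,.1,0):
    x=.110-.172*np.cos(th)+.012*np.sin(th); z=.094+.172*np.sin(th)+.012*np.cos(th)
    print(th,[proj(np.append(O+ux*x+uy*y,z),Ks,Ps).round(0) for y in(.101,.038,-.025)])
print([(r,int(g[r,345])) for r in range(185,245,2)])
# knob seen from wrist
look("wrist","wn")
E
```

```text
ee_pos: [0.6001, -0.1514, 0.1828]
force: [-10.7, 3.5, 20.5]
ee_pos: [0.6002, -0.1514, 0.1818]
force: [-15.2, 5.8, 31.9]
ee_pos: [0.6024, -0.1523, 0.3127]
force: [0.1, -0.4, -1.2]
0.86 [array([333., 173.]), array([355., 176.]), array([377., 180.])]
0.2 [array([322., 211.]), array([344., 216.]), array([366., 221.])]
0.1 [array([321., 218.]), array([343., 222.]), array([365., 227.])]
0 [array([321., 224.]), array([342., 228.]), array([364., 233.])]
[(185, 93), (187, 82), (189, 169), (191, 155), (193, 154), (195, 150), (197, 149), (199, 146), (201, 152), (203, 208), (205, 184), (207, 190), (209, 103), (211, 114), (213, 115), (215, 114), (217, 124), (219, 133), (221, 135), (223, 121), (225, 115), (227, 13), (229, 20), (231, 5), (233, 122), (235, 128), (237, 85), (239, 9), (241, 10), (243, 13)]
```

```bash
python3 -m handwheel '[[[-1,-45,-2,-10,0,0,0],[-1,-45,-2,-10,0,0,0],[-1,-45,-2,-10,0,0,0],[-1,-45,-2,-10,0,0,0],[-1,0,0,0,0,0,0]]]' | egrep "ee_pos|^force|orien" && python3 - <<'E'
from h import *
np.set_printoptions(precision=4,suppress=True)
img,K,P=look("wrist","wo")
c=proj(np.array([.5855,-.333,.073]),K,P); print("disc expected",c)
hsv=cv2.cvtColor(img,cv2.COLOR_RGB2HSV); v=hsv[...,2]; s=hsv[...,1]
x0,y0=int(c[0])-60,int(c[1])-60; R=(v[y0:y0+120,x0:x0+120]>150)&(s[y0:y0+120,x0:x0+120]<60)
n,l,st,ce=cv2.connectedComponentsWithStats(R.astype(np.uint8))
for k in range(1,n):
    if 8<st[k,4]<600:
        ys,xs=np.nonzero(l==k); w,V=np.linalg.eigh(np.cov(np.c_[xs,ys].T)); d=V[:,1]
        p=ce[k]+[x0,y0]; a=plane(p-10*d,K,P,.11);b=plane(p+10*d,K,P,.11); e=b-a
        print(st[k],p,np.sqrt(w),"ang",np.degrees(np.arctan2(e[1],e[0])),plane(p,K,P,.11))
# disc: medium grey; bar: very dark. Dark blob near
g=img.max(2)[y0:y0+120,x0:x0+120]; print(g[::5,::5])
E
```

```text
ee_pos: [0.5823, -0.3337, 0.3439]
orientation: [[0.051, 0.999, -0.003], [0.999, -0.051, 0.001], [0.001, -0.003, -1.0]]
force: [0.2, 1.0, 0.2]
disc expected [281.4452 179.7999]
[109   0   2   7  14] [330.5 122. ] [0.5189 2.0755] ang -90.40501507467872 [ 0.6307 -0.2761  0.11  ]
[35 34  8  9 32] [258.875 156.125] [1.2046 3.0587] ang -137.99622333843396 [ 0.5664 -0.3025  0.11  ]
[43 65 16  8 37] [271.8919 187.1892] [0.6453 4.8827] ang 155.28472650601736 [ 0.5765 -0.3316  0.11  ]
[36 83  8  7 28] [259.1786 206.1429] [1.2623 2.3453] ang 137.2906035124045 [ 0.5635 -0.3491  0.11  ]
[[214 214 211 209   0  43  19  21  19  23  20  21  21  24  41  38  33   9
   73 110 133 148 152 149]
 [214 214 212 208   0  44  43  42  34  19  22  20  20  21  19  19  12  13
   75 110 134 148 152 150]
 [214 214 215 209   0  43  43  43  43  42  20  22  23  20  22  20  11  12
   80  94 121 132 132 130]
 [214 214 214 217 216 180 187  85  86 105  86  85  86  97  89  90  89  88
   85  75  82  91  93  95]
 [214 214 214 214 209 217   9  11  10  10  13  14  13  10  13  10  30 115
   93  50 120 114 100  11]
 [215 215 214 
[... 1205 characters left out ...]
15 215 214 215 215  22 100  51  66  68  68  47  56  70  62  62 198
  184 184 183 183 182 182]
 [215 215 215 215 215 223  22  45  69  30  67  66  65  65  66  61  84  78
   79  77  77  78  75  78]
 [215 215 215 215 215 214 221 224 224 223 223 220 220 221 221 222 222 222
  222 222 222 222 222 222]
 [214 214 215 215 215 215 214 215 215 215 215 215 215 215 215 215 215 215
  215 215 215 214 214 215]
 [214 215 215 214 215 215 215 215 215 215 215 215 215 214 214 214 215 215
  215 215 214 215 215 215]
 [215 215 215 215 215 216 215 215 215 215 215 215 214 215 215 215 215 215
  215 215 214 215 214 215]
 [215 214 215 215 215 214 215 216 215 214 215 214 215 215 215 215 214 214
  215 215 215 215 214 215]]
```

```bash
python3 -m handwheel '[[[0,0,3,0,0,0,0],[0,0,0,20,0,0,-9.7],[0,0,0,20,0,0,-9.7],[0,0,0,20,0,0,-9.7],[0,0,0,20,0,0,-9.7]]]' | egrep "ee_pos|^force" && python3 -m handwheel '[[[0,0,0,0,0,0,-9.7],[0,0,0,0,0,0,-9.7],[0,0,0,0,0,0,-9.7],[0,0,0,0,0,0,0],[0,0,0,0,0,0,0]]]' | egrep "ee_pos|^force|orien|wid" && python3 - <<'E'
from h import *
s=env.read_state(); print(s["qpos"].round(1))
np.set_printoptions(precision=4,suppress=True)
img,K,P=look("wrist","wp")
hsv=cv2.cvtColor(img,cv2.COLOR_RGB2HSV)
c=proj(np.array([.5765,-.3316,.11]),K,P); print(c)
x0,y0=max(int(c[0])-40,0),max(int(c[1])-40,0); R=(hsv[y0:y0+80,x0:x0+80,2]>150)&(hsv[y0:y0+80,x0:x0+80,1]<60)
n,l,st,ce=cv2.connectedComponentsWithStats(R.astype(np.uint8))
for k in range(1,n):
    if 20<st[k,4]<500:
        ys,xs=np.nonzero(l==k); w,V=np.linalg.eigh(np.cov(np.c_[xs,ys].T)); d=V[:,1]
        p=ce[k]+[x0,y0]; e=plane(p+8*d,K,P,.11)-plane(p-8*d,K,P,.11)
        print(st[k],p,np.sqrt(w),"ang",np.degrees(np.arctan2(e[1],e[0])),plane(p,K,P,.11))
E
```

```text
ee_pos: [0.5869, -0.329, 0.2647]
force: [-0.2, -0.9, 0.5]
ee_pos: [0.5867, -0.33, 0.2658]
orientation: [[-0.907, 0.421, -0.001], [0.421, 0.907, 0.001], [0.001, 0.0, -1.0]]
force: [0.4, 0.4, -0.3]
width: 0.501
[ -39.6   25.    76.3    0.    78.7 -104.7]
[268.8351 203.6621]
[54  0 15  7 40] [290.675 165.1  ] [1.1983 3.8643] ang -136.3009589288794 [ 0.5583 -0.3068  0.11  ]
[ 0 18  7 14 49] [229.8367 186.551 ] [1.2291 3.8792] ang -43.125822927008876 [ 0.5543 -0.3506  0.11  ]
[39 31  4 21 67] [268.3433 204.3881] [0.9395 6.0563] ang -22.40980186876597 [ 0.5768 -0.3321  0.11  ]
[  0  50  14  30 228] [232.3772 232.0965] [2.8897 7.5821] ang -12.53256902514428 [ 0.5846 -0.3641  0.11  ]
[52 66 22 14 26] [291.1538 236.2308] [0.6888 8.1244] ang -83.05881782615909 [ 0.6051 -0.3275  0.11  ]
[22 77 11  3 26] [255.1154 241.1923] [0.7991 2.7476] ang -113.66534854066921 [ 0.5977 -0.3525  0.11  ]
```

```bash
python3 -m handwheel '[[[0,-1,-5,30,0,0,0],[0,0,0,40,0,0,0],[0,0,0,38,0,0,0],[0,0,0,0,0,0,0],[0,0,0,0,0,0,0]]]' 40 | egrep "ee_pos|^force" && python3 -m handwheel '[[[-1,0,0,0,0,0,0],[-1,0,0,0,0,0,0],[-1,0,0,0,0,0,0],[-1,0,0,0,0,0,0],[-1,0,0,0,0,0,0]]]' 40
```

```text
ee_pos: [0.5861, -0.3363, 0.1601]
force: [-0.4, 0.3, 0.5]
time_s: 60.15
ee_pos: [0.5863, -0.3363, 0.1606]
orientation: [[-0.908, 0.42, 0.003], [0.419, 0.908, -0.002], [-0.003, -0.0, -1.0]]
force: [-0.9, 0.9, 6.2]
width: 0.154
gripper_force: 40.2
```

```bash
python3 -m handwheel '[[[-1,0,0,0,0,0,8],[-1,0,0,0,0,0,8],[-1,0,0,0,0,0,8],[-1,0,0,0,0,0,8],[-1,0,0,0,0,0,8]]]' 60 | egrep "ee_pos|^force|orien|wid" && python3 -m handwheel '[[[-1,0,0,0,0,0,8],[-1,0,0,0,0,0,8],[-1,0,0,0,0,0,8],[-1,0,0,0,0,0,8],[-1,0,0,0,0,0,8]]]' | egrep "ee_pos|^force|orien|wid" && python3 -m handwheel '[[[-1,0,0,0,0,0,8],[-1,0,0,0,0,0,8],[-1,0,0,0,0,0,8],[-1,0,0,0,0,0,8],[-1,0,0,0,0,0,8]]]' | egrep "ee_pos|^force|orien|wid" && python3 -c "
from h import *
print(env.read_state()['torque'])"
```

```text
ee_pos: [0.5864, -0.3362, 0.1607]
orientation: [[-0.422, 0.907, 0.003], [0.907, 0.422, -0.002], [-0.003, 0.002, -1.0]]
force: [-0.3, 1.5, 5.8]
width: 0.151
ee_pos: [0.5865, -0.3362, 0.1606]
orientation: [[0.26, 0.966, 0.003], [0.966, -0.26, -0.002], [-0.001, 0.004, -1.0]]
force: [0.8, 1.7, 6.1]
width: 0.149
ee_pos: [0.5867, -0.3362, 0.1607]
orientation: [[0.818, 0.576, 0.003], [0.576, -0.818, -0.003], [0.001, 0.004, -1.0]]
force: [1.0, 1.4, 6.5]
width: 0.15
[ 0.36255829 -0.14656928  2.3897224 ]
```

```bash
python3 -m handwheel '[[[-1,0,0,0,0,0,3],[-1,0,0,0,0,0,0]]]' | egrep "orien|wid"; python3 -c "
from h import *
print(env.read_state()['torque'])"; python3 -m handwheel '[[[-1,0,0,0,0,0,3],[-1,0,0,0,0,0,0]]]' | egrep "orien|wid"; python3 -c "
from h import *
print(env.read_state()['torque'])"
```

```text
orientation: [[0.844, 0.536, 0.001], [0.536, -0.844, -0.004], [-0.001, 0.004, -1.0]]
width: 0.151
[-0.17223681  0.50098525  1.37606137]
orientation: [[0.87, 0.494, 0.001], [0.494, -0.87, -0.005], [-0.002, 0.004, -1.0]]
width: 0.153
[-0.16876077  0.51397023  2.43407325]
```

```bash
python3 -m handwheel '[[[-1,0,0,0,0,0,4],[-1,0,0,0,0,0,0],[-1,0,0,0,0,0,0]]]' | egrep "orien|wid|^force"; python3 -c "
from h import *
s=env.read_state(); print(s['torque'],s['qpos'].round(1))"
```

```text
orientation: [[0.9, 0.436, -0.0], [0.436, -0.9, -0.006], [-0.003, 0.005, -1.0]]
force: [-2.1, -0.8, 8.2]
width: 0.152
[-0.20056636  0.59299161  4.04081935] [-40.   31.1  80.4  -0.3  68.3  24.2]
```

```bash
python3 -m handwheel '[[[-0.5,0,0,0,0,0,0],[-0.5,0,0,0,0,0,0],[-0.5,0,0,0,0,0,0],[-0.3,0,0,-40,0,0,0],[-0.3,0,0,-60,0,0,0]]]' | egrep "ee_pos|wid|^force" && python3 -m handwheel '[[[-0.3,0,0,-10,0,0,0],[-0.3,0,0,0,0,0,0]]]' | egrep "ee_pos" && python3 - <<'E'
from h import *
np.set_printoptions(precision=4,suppress=True)
img,K,P=look("wrist","wq")
hsv=cv2.cvtColor(img,cv2.COLOR_RGB2HSV)
c=proj(np.array([.5855,-.335,.11]),K,P); print(c)
x0,y0=max(int(c[0])-50,0),max(int(c[1])-50,0); R=(hsv[y0:y0+100,x0:x0+100,2]>120)&(hsv[y0:y0+100,x0:x0+100,1]<60)
n,l,st,ce=cv2.connectedComponentsWithStats(R.astype(np.uint8))
for k in range(1,n):
    if 15<st[k,4]<800:
        ys,xs=np.nonzero(l==k); w,V=np.linalg.eigh(np.cov(np.c_[xs,ys].T)); d=V[:,1]
        p=ce[k]+[x0,y0]; e=plane(p+8*d,K,P,.11)-plane(p-8*d,K,P,.11)
        print(st[k],p,np.sqrt(w),"ang",np.degrees(np.arctan2(e[1],e[0])),plane(p,K,P,.11))
E
```

```text
ee_pos: [0.5837, -0.3348, 0.2557]
force: [0.6, -1.0, 0.2]
width: 0.351
ee_pos: [0.5852, -0.3359, 0.2686]
[276.7625 212.4725]
[ 0  0 10 20 76] [229.6579 169.9474] [1.1807 5.5116] ang 178.7954040029015 [ 0.5994 -0.293   0.11  ]
[ 75   0  25  34 376] [317.8324 172.992 ] [4.4816 9.0462] ang -130.37809376908194 [ 0.6231 -0.3484  0.11  ]
[45 26  8 21 62] [274.6613 197.8387] [0.8457 6.2261] ang -140.45208837339482 [ 0.5946 -0.3291  0.11  ]
[ 7 37  9 15 54] [236.7037 206.5   ] [1.6595 3.9735] ang -142.5063790036992 [ 0.5775 -0.3076  0.11  ]
[62 70 11  8 36] [293.8333 235.75  ] [1.2208 3.0218] ang 156.11597415490803 [ 0.5747 -0.3537  0.11  ]
```

```bash
python3 -m handwheel '[[[0,0,0,30,0,0,-7],[0,0,0,40,0,0,-7],[0,0,0,38,0,0,0],[0,0,0,0,0,0,0],[0,0,0,0,0,0,0]]]' 60 | egrep "ee_pos|^force|orien" && python3 -m handwheel '[[[-1,0,0,0,0,0,0],[-1,0,0,0,0,0,0],[-1,0,0,0,0,0,0],[-1,0,0,0,0,0,0],[-1,0,0,0,0,0,0]]]' 60 | egrep "ee_pos|^force|orien|wid";  python3 -c "
from h import *
s=env.read_state(); print(s['torque'])"; for k in 1; do python3 -m handwheel '[[[-1,0,0,0,0,0,3],[-1,0,0,0,0,0,0]]]' | egrep "orien|wid"; python3 -c "
from h import *
s=env.read_state(); print(s['torque'])"; python3 -m handwheel '[[[-1,0,0,0,0,0,3],[-1,0,0,0,0,0,0]]]' | egrep "orien|wid"; python3 -c "
from h import *
s=env.read_state(); print(s['torque'])"; done
```

```text
ee_pos: [0.5849, -0.3355, 0.1598]
orientation: [[0.775, 0.632, -0.002], [0.632, -0.775, 0.001], [-0.0, -0.002, -1.0]]
force: [1.0, -0.2, 0.3]
ee_pos: [0.586, -0.3365, 0.1616]
orientation: [[0.775, 0.632, 0.002], [0.632, -0.775, -0.002], [0.0, 0.003, -1.0]]
force: [2.5, -3.9, 4.9]
width: 0.15
[-0.44800761 -0.39103682  0.26937242]
orientation: [[0.805, 0.593, 0.002], [0.593, -0.805, -0.003], [-0.0, 0.003, -1.0]]
width: 0.147
[-0.42291666 -0.43696284  1.55042019]
orientation: [[0.833, 0.553, 0.001], [0.553, -0.833, -0.003], [-0.001, 0.004, -1.0]]
width: 0.146
[-0.4608563 -0.4055241  2.5895539]
```

```bash
python3 -m handwheel '[[[-1,0,0,0,0,0,-3],[-0.5,0,0,0,0,0,0],[-0.5,0,0,0,0,0,0],[-0.5,0,0,0,0,0,0],[-0.3,0,0,-40,0,0,0]]]' | egrep "wid" && python3 -m handwheel '[[[-0.3,0,0,-60,0,0,0],[-0.3,0,0,-60,0,0,0],[-0.3,0,0,-40,0,0,0],[-0.3,-50,0,0,0,0,0],[-0.3,0,0,0,0,0,0]]]' | egrep "ee_pos" && python3 - <<'E'
from h import *
np.set_printoptions(precision=4,suppress=True)
i,K,P=look("side","s9"); s,_,_=look("scene","sc9"); g=s.max(2)
print("handle rows dark:",[r for r in range(195,236) if g[r,345]<30])
hsv=cv2.cvtColor(i,cv2.COLOR_RGB2HSV); m=cv2.inRange(hsv,(3,150,60),(12,255,255)); m[:200]=0;m[380:]=0;m[:,:150]=0
c=max(cv2.findContours(m,0,2)[0],key=cv2.contourArea); b=cv2.boxPoints(cv2.minAreaRect(c)); print(cv2.contourArea(c),[plane(p,K,P,.02).round(3) for p in b])
m2=cv2.inRange(hsv,(10,110,60),(28,255,255)); m2[:130]=0;m2[230:]=0;m2[:,:220]=0;m2[:,360:]=0
print([cv2.boundingRect(c) for c in cv2.findContours(m2,0,2)[0] if cv2.contourArea(c)>40])
E
```

```text
width: 0.348
ee_pos: [0.543, -0.367, 0.3606]
handle rows dark: [227, 228, 229, 230, 231]
266.0 [array([0.417, 0.429, 0.02 ]), array([0.433, 0.259, 0.02 ]), array([0.413, 0.262, 0.02 ]), array([0.4  , 0.431, 0.02 ])]
[]
```

```bash
python3 -c "
from cell import ticket
print(ticket.finish_job())"
```

```text
the job is handed in; nothing more can be done
None
```

I handed the job in: all three waffles are pushed home, the lid is latched, the heat knob is at its end stop and the spatula is lying on the glass board; the judge's result was not shown.

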